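# Load the module test nest and start it

## Robot

A 6-joint arm with a two-finger parallel gripper is mounted at the origin on a cart in front of the work surface, level with it; the furniture and walls round the work are solid. World frame = base frame: x ahead of the robot, y to its left, z up, the work surface at z = 0. Lengths are in m, angles in rad, forces in N, time in s.
With the tool pointing down it reaches from about 0.275 to 0.75 m from the base axis. Payload 10.2 kg.
Tool frame: the origin (TCP) lies between the finger pads; the fingertips stand bot.tcp_to_tips ahead of it and the grasp point (between the pads) is the TCP (bot.tcp_to_tips is the distance from the TCP to the fingertips, in m); x points along the fingers, z is the direction in which the jaws open and shut, and the axes are right-handed (so a half turn about x gives the same grasp; the last joint's range is limited). The gripper opens to 85 mm and grips with 20 to 120 N. Pads are 22 mm wide; open, the fingers measure 114 mm over their backs; the gripper's body (76 mm by 85 mm) begins 54 mm behind the grasp point. The pads swing forward as they close: fully open they stand 13 mm farther back than shut.
Start: joints at [0.973, 0.313, 1.498, -0, 1.331, -0.223], TCP at [0.192, 0.489, 0.25] pointing down, gripper open.
Joint ranges: [-2.94, 2.94], [-0.97, 2.17], [0.19, 2.56], [-1.23, 4.37], [0.02, 3.11], [-2.88, 2.88]. Speed limits (rad/s): [2.39, 2.39, 3.01, 3.14, 3.14, 3.14].

## Interface

Orientations are given as a unit quaternion [w, x, y, z].
In Python, from workcell import bot gives the robot as it stands.
- The arm moves only by the tool arm_command, never from a script. Its argument "steps" is a list of rows, each an object of numbers: "gripper": the closure in counts, from 0 (fully open) to 255 (shut); "tx", "ty", "tz": the shift along the tool's x, y, z in m; "rx", "ry", "rz": the turn, a rotation vector about the tool's x, y, z in degrees. In form: [{"gripper": .., "tx": .., "ty": .., "tz": .., "rx": .., "ry": .., "rz": ..}, ...]. A call has 1 to 5 rows; each row is the pose to reach, as a shift and turn from the pose commanded when the call began, along the tool's axes at that moment; what a row does not reach only later rows make up. A row lasts 1/8 s, in which the tool goes at most 62.5 mm and 10.7 degrees, less where a joint would pass 70% of its speed; a pose out of reach is approached as far as the arm can. A call with a gripper value outside its range is refused whole. The fingers move at their own pace and stop on an object; "grip_force" is the grip in N (left out, the last holds). Time passes only in rows, so rows that repeat a pose let the fingers close. It gives the time, the measured TCP pose, the force and the opening at its end, in the units of the state.
- bot.get_state(): the state, without advancing time (a new reading comes with each control period).
- bot.capture(name): name is "scene" or "top" or "wrist"; returns the picture (480x640x3 uint8, red, green, blue); there is no depth.
- bot.get_calibration(name): a dict with "vfov" (degrees; the focal length in pixels is half the picture's height over the tangent of half this angle, whatever the lens; pixels are square), "cx", "cy" (the principal point, pixels), "R" (3x3) and "t" (3): a world point X has camera coordinates R X + t. Camera axes: x right, y down, z forward; pixel columns grow to the right and rows downward; lengths in m; the calibration is good to about 2 mm. A picture is of the moment at which its call begins: read the wrist's pose just before it. get_calibration takes no time and is no camera call; for the wrist camera it gives the pose at the moment of the call.
- bot.finish_job(): hands the job in, once; it reports no verdict.
The state is a dict: "time_s": time; "qpos": joint angles; "joint_velocities": joint speeds; "effort": joint torques, N m; "position": TCP position; "tool_rot": TCP orientation; "contact_force": force on the tool from outside, world axes, zero at the start; "torque": the same for the moment, N m; "opening": finger opening in m.
Only numpy, scipy, OpenCV 4.12 (cv2) and the standard library are available. Lean on these libraries where they do the work, as an engineer would, in place of code of your own. Each camera call takes 0.05 s, during which the arm holds its last target.

## Task

Change the batch in the module test nest: draw the green-topped tested modules out from under the blue overhanging blocks and stand them in the green tray, then load every black power module on the table, one to a pocket, by setting it down on the nest plate and sliding it, bare toe first, under the overhang until it is fully home. After that take the orange safety cap off the start box (push it down against its spring, turn it counter-clockwise, lift it off; never force it against its catch or stops), stand it upright in the grey tray, and press the green start button all the way. Leave all modules in place and do not disturb the reel, the bottle or the meter.

Things in the scene. Friction and masses are not known exactly. Their poses are not given: they have to be found in the camera images.
- module_a: power module, 0.11 to 0.22 kg: aluminium base plate 64 (x) x 44 (y) x 8 mm with a black housing x -28 to +12, y -15 to +15, z 8 to 47 mm. Origin: centre of the underside; x points to the bare toe, the 20 mm of plate in front of the housing. Hold it across the housing (y), fingertips 9 mm or more above the underside, over the base plate that sticks out 7 mm. May be absent (None from the start)
- module_b: a second such module, same shape and axes; may be absent
- module_c: a third such module, same shape and axes; may be absent
- tested_a: tested module: same shape, size, mass and axes as module_a but with a white housing and green top; it starts fully home in pocket0, toe under the lip, so it must be drawn back (-x of the nest) by 15 mm or more before it can be lifted. May be absent (None from the start)
- tested_b: the same, starting in pocket1; may be absent
- tested_c: the same, starting in pocket2; may be absent
- done_tray: shallow green tray for tested modules, fixed, 100 (x) x 230 (y) x 12 mm outside, walls and floor 4 mm; origin: centre of its underside, z up. Holds three modules side by side, standing on its floor, good places at y = -72, 0 and +72 mm with the module's x along the tray's x
- nest: test nest, fixed: aluminium plate 140 (x) x 236 (y) x 10 mm; origin: centre of its underside; x points from the open entry side to the blue retaining blocks. Three pockets 76 mm apart in y. White rails 7 mm high, 47.5 mm apart from x = 14 to the stop at x = 50, noses widening from x = 14 to 0 (outermost 6); before x = 0 the plate is bare: a module with its centre at x = -34 lies before the rails
- pocket0 (a point): where a fully home module's origin lies (on the plate's top, 10 mm above the table) in the pocket at the nest's -y side; axes as the nest, x = the way to slide. Home: toe tip against the stop face 32 mm ahead; sideways play 1.75 mm either way
- pocket1 (a point): the same for the middle pocket
- pocket2 (a point): the same for the pocket at the nest's +y side
- lip0 (a point): middle of the lower near edge of the blue overhanging lip of pocket0, 10.5 mm above the plate's top (a module's toe is 8 mm thick); the lip covers the last 13 mm before the stop; the block is 52 mm wide, 21 mm high above the plate and reaches 33 mm on from here. The other pockets have the same
- start_box: grey start box, fixed, 100 (x) x 90 (y) x 40 mm; origin: centre of its underside, z up. The bayonet collar stands in the middle of its top
- collar (a point): centre of the foot of the dark bayonet collar on the start box's top, 40 mm above the table, axes as the box. The collar is 65 mm across and 23 mm high; the green button in its middle is hidden under the orange cap at first. Two white marks beside it, at +30 and 210 degrees from the x axis, show where the cap's lugs come free
- cap: orange safety cap, 60 g. Origin: centre of the skirt's lower edge, z up; x along the grip bar. Skirt 43 mm across, 35 mm high; two steel lugs at +x and -x reach 27 mm from the axis. Locked at the start: x axis at -30 degrees to the box's x, origin 50 mm above the table. It cannot turn clockwise, nor at all unless pushed down; pulling up does not free it
- cap_grip (a point): on the cap's axis, 57 mm above its origin, in the grip bar: 42 mm long (cap's x), 12 mm thick (y), 35 to 67 mm above the cap's origin. A spring presses the cap up (6 N, 10 N at 7 mm down). Pushed down 6.5 to 9 mm (9 is the bottom) it clears the catch and turns counter-clockwise seen from above to a stop at 65 to 70 degrees; from 55 degrees on it lifts straight out
- cap_tray: open grey tray, fixed, 90 x 90 x 18 mm outside, walls and floor 4 mm; origin: centre of its underside, z up. The cap stands upright inside it
- start_button (a joint): travel of the green button in m: 0 up, 0.005 fully pressed; 2 N at the start and 4.5 N at the bottom, it springs back
- start_button_top (a point): centre of the green button's top (22 mm across), 71 mm above the table at rest, 8 mm above the collar; press straight down
- solder_reel: bystander: light grey wire reel, 60 mm across, 50 mm high; origin at its underside; leave alone
- oil_bottle: bystander: small oiler bottle, 34 mm across, 95 mm high, with red tip; origin at its underside; leave alone
- multimeter: bystander: orange handheld meter, 170 x 85 x 44 mm; origin at its underside; leave alone

How it is judged:
On the way, in this order (a step that is already met when the one before it is completed fails the run):
1. every tested module stands in the green tray and every black module is fully home in a pocket under its overhang (x of tested_a in the frame of done_tray between -0.045 and 0.045 m and y of tested_a in the frame of done_tray between -0.11 and 0.11 m and z of each of tested_a, tested_b, tested_c in the frame of done_tray below 0.009 m and angle between each of tested_a, tested_b, tested_c's own z axis and vertical below 0.15 rad and x of tested_b in the frame of done_tray between -0.045 and 0.045 m and y of tested_b in the frame of done_tray between -0.11 and 0.11 m and x of tested_c in the frame of done_tray between -0.045 and 0.045 m and y of tested_c in the frame of done_tray between -0.11 and 0.11 m and ((x of module_a in the frame of pocket0 between -0.004 and 0.004 m and y of module_a in the frame of pocket0 between -0.004 and 0.004 m and z of module_a in the frame of pocket0 between -0.004 and 0.004 m and angle between the x axis of module_a and the x axis of pocket0, either way round below 0.12 rad and angle between module_a's own z axis and vertical below 0.1 rad) or (x of module_a in the frame of pocket1 between -0.004 and 0.004 m and y of module_a in the frame of pocket1 between -0.004 and 0.004 m and z of module_a in the frame of pocket1 between -0.004 and 0.004 m and angle between the x axis of module_a and the x axis of pocket1, either way round below 0.12 rad and angle between module_a's own z axis and vertical below 0.1 rad) or (x of module_a in the frame of pocket2 between -0.004 and 0.004 m and y of module_a in the frame of pocket2 between -0.004 and 0.004 m and z of module_a in the frame of pocket2 between -0.004 and 0.004 m and angle between the x axis of module_a and the x axis of pocket2, either way round below 0.12 rad and angle between module_a's own z axis and vertical below 0.1 rad)) and ((x of module_b in the frame of pocket0 between -0.004 and 0.004 m and y of module_b in the frame of pocket0 between -0.004 and 0.004 m and z of module_b in the frame of pocket0 between -0.004 and 0.004 m and angle between the x axis of module_b and the x axis of pocket0, either way round below 0.12 rad and angle between module_b's own z axis and vertical below 0.1 rad) or (x of module_b in the frame of pocket1 between -0.004 and 0.004 m and y of module_b in the frame of pocket1 between -0.004 and 0.004 m and z of module_b in the frame of pocket1 between -0.004 and 0.004 m and angle between the x axis of module_b and the x axis of pocket1, either way round below 0.12 rad and angle between module_b's own z axis and vertical below 0.1 rad) or (x of module_b in the frame of pocket2 between -0.004 and 0.004 m and y of module_b in the frame of pocket2 between -0.004 and 0.004 m and z of module_b in the frame of pocket2 between -0.004 and 0.004 m and angle between the x axis of module_b and the x axis of pocket2, either way round below 0.12 rad and angle between module_b's own z axis and vertical below 0.1 rad)) and ((x of module_c in the frame of pocket0 between -0.004 and 0.004 m and y of module_c in the frame of pocket0 between -0.004 and 0.004 m and z of module_c in the frame of pocket0 between -0.004 and 0.004 m and angle between the x axis of module_c and the x axis of pocket0, either way round below 0.12 rad and angle between module_c's own z axis and vertical below 0.1 rad) or (x of module_c in the frame of pocket1 between -0.004 and 0.004 m and y of module_c in the frame of pocket1 between -0.004 and 0.004 m and z of module_c in the frame of pocket1 between -0.004 and 0.004 m and angle between the x axis of module_c and the x axis of pocket1, either way round below 0.12 rad and angle between module_c's own z axis and vertical below 0.1 rad) or (x of module_c in the frame of pocket2 between -0.004 and 0.004 m and y of module_c in the frame of pocket2 between -0.004 and 0.004 m and z of module_c in the frame of pocket2 between -0.004 and 0.004 m and angle between the x axis of module_c and the x axis of pocket2, either way round below 0.12 rad and angle between module_c's own z axis and vertical below 0.1 rad))), for 0.2 s.
2. the safety cap is off and stands upright in the tray (horizontal distance between cap and cap_tray below 0.025 m and height (world z) of cap below 0.012 m and angle between cap's own z axis and vertical below 0.15 rad), for 0.2 s.
3. the start button is pressed down (at least 3.5 of its 5 mm) with every tested module in its tray, every black module home and the cap in the tray (all of step 1 and all of step 2 and value of joint start_button above 0.0035 m), for 0.1 s.
At the end, for the whole second after the job is handed in: Every tested module stands on the floor of the green tray, every black module present is fully home in a pocket (within 4 mm of the stop and of the centre line, flat on the plate), the cap stands upright in the tray, the button has been pressed and released, all at rest (all of step 1 and all of step 2 and linear speed of each of module_a, module_b, module_c, tested_a, tested_b, tested_c below 0.02 m/s and value of joint start_button below 0.002 m); the robot touches nothing.
It fails at once if the cap is forced in its collar (over 70 N between cap and start box) (contact force between cap and start_box above 70 N).
It fails at once if the reel is moved more than 3 cm or toppled (distance of solder_reel from where it was at the start of the episode above 0.03 m or angle between solder_reel's own z axis and vertical above 0.4 rad).
It fails at once if the bottle is moved more than 3 cm or toppled (distance of oil_bottle from where it was at the start of the episode above 0.03 m or angle between oil_bottle's own z axis and vertical above 0.4 rad).
It fails at once if the meter is moved more than 3 cm or toppled (distance of multimeter from where it was at the start of the episode above 0.03 m or angle between multimeter's own z axis and vertical above 0.4 rad).
Of tested_a, tested_b, tested_c only 2 to 3 are there at a start; the rules pass over those that are not, and their reading is None.
Of module_a, module_b, module_c only 2 to 3 are there at a start; the rules pass over those that are not, and their reading is None.
At some moment in a run one of module_a, module_b, module_c may be knocked a few centimetres aside while the robot is not near it.
Once in a run the grip may slacken for a moment while it holds something.
It also fails if it takes over 210 s, if anything falls off the work surface, if the arm or the gripper's body presses on something with over 40 N, if the wrist force passes 120 N, or if a joint passes its speed limit or range.

## Working session

There is one attempt and no reset: what is moved stays moved. The work goes in short steps, Python scripts to look and compute and a tool call to move; the robot and the scene stay as the last step left them, time stands still between calls to the robot, and variables do not carry over. Pictures are saved under pics/ and viewed, and the job is handed in when it is done.

Besides the shell and the picture viewer there is one more tool, called after ">>>" in YAML: its name, and indented under it one key for each argument. arm_command: Moves the arm, as the interface text tells. Its arguments: {"type":"object","properties":{"steps":{"type":"array"},"grip_force":{"type":"number"}},"required":["steps"]}

```bash
ls; mkdir -p pics; python3 - <<'E'
from workcell import bot
import cv2
s=bot.get_state();print(s)
print(bot.tcp_to_tips)
for n in ("scene","top","wrist"):
    c=bot.get_calibration(n);print(n,c)
    im=bot.capture(n);cv2.imwrite(f"pics/{n}0.png",im[:,:,::-1])
E
```

```text
pics
{'time_s': 0.0, 'qpos': array([ 9.72603151e-01,  3.13449613e-01,  1.49841632e+00, -1.60245248e-05,
        1.33096052e+00, -2.23380805e-01]), 'joint_velocities': array([ 0.00105578, -0.00120787,  0.0009001 ,  0.00164265, -0.00055499,
       -0.00201194]), 'effort': array([ 9.84282087e-04, -4.12258744e+01, -2.59744334e+01, -1.27938442e-04,
        4.08172360e-03, -2.49477623e-06]), 'position': array([0.1920814 , 0.48836632, 0.24974306]), 'tool_rot': array([ 0.58399614, -0.39825561,  0.58480404,  0.39792614]), 'contact_force': array([-0.07256555, -0.56458578, -0.52325176]), 'torque': array([0.05225208, 0.00437517, 0.05943685]), 'opening': 0.08516247512872996}
0.019
scene {'vfov': 42.30293938284679, 'cx': 312.269832710219, 'cy': 233.6399111444552, 'R': array([[-0.45808813, -0.88886533,  0.00858388],
       [-0.414457  ,  0.20503302, -0.88667179],
       [ 0.78637184, -0.40973147, -0.46231965]]), 't': array([0.23921902, 0.28768215, 1.37222239])}
top {'vfov': 55.85998949482178, 'cx': 323.0277777467081, 'cy': 242.79487210754962, 'R': array([[ 1.24754984e-02, -9.99922033e-01,  5.38393614e-04],
       [-9.73795387e-01, -1.22718059e-02, -2.27094576e-01],
       [ 2.27083477e-01,  2.30883280e-03, -9.73872560e-01]]), 't': array([-0.0159489 ,  0.5128432 ,  1.11428198])}
wrist {'vfov': 61.039090354353554, 'cx': 316.2444262296433, 'cy': 236.41419978383763, 'R': array([[ 3.65723454e-01,  9.30723495e-01,  3.61005897e-04],
       [ 8.88841253e-01, -3.49381016e-01,  2.96469446e-01],
       [ 2.76057208e-01, -1.08104953e-01, -9.55042270e-01]]), 't': array([-0.52591172, -0.03804883,  0.37861451])}
```

View pics/scene0.png

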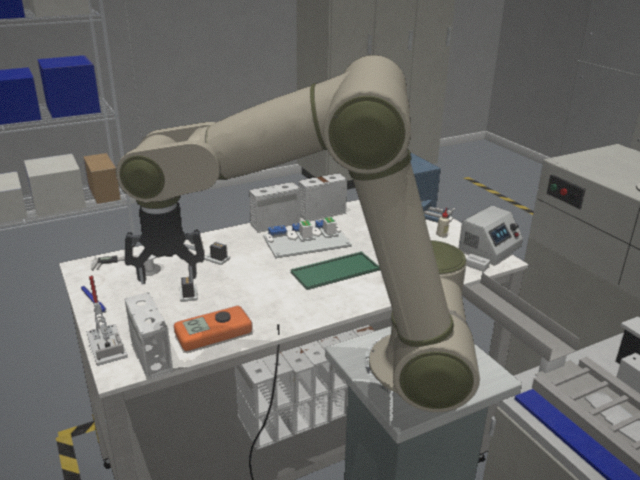

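View pics/top0.png

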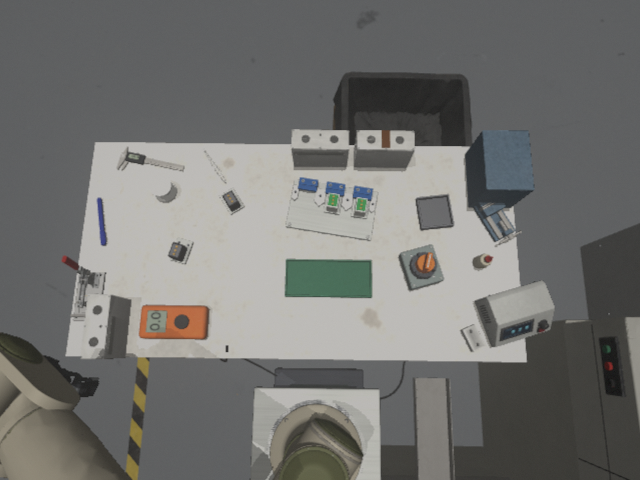

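View pics/wrist0.png

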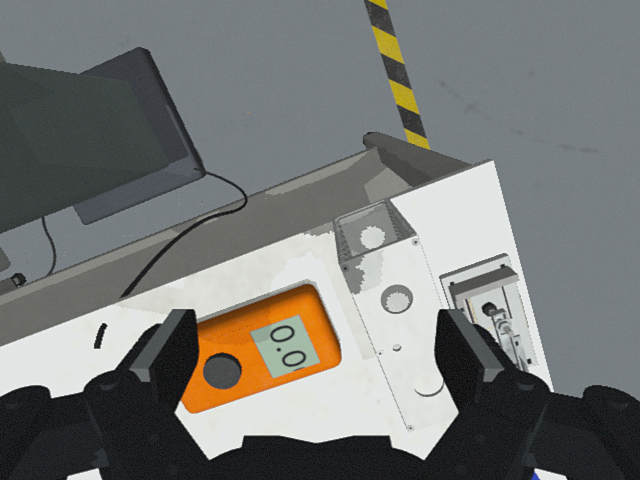

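```bash
cat > h.py <<'E'
from workcell import bot
import numpy as np, cv2
from scipy.spatial.transform import Rotation as Ro
def cal(n):
    c=bot.get_calibration(n);c['f']=240/np.tan(np.radians(c['vfov']/2));c['C']=-c['R'].T@c['t'];return c
def ray(c,u,v,z):
    d=c['R'].T@np.array([(u-c['cx'])/c['f'],(v-c['cy'])/c['f'],1.]);return c['C']+d*(z-c['C'][2])/d[2]
def proj(c,X):
    p=c['R']@np.array(X)+c['t'];return p[0]/p[2]*c['f']+c['cx'],p[1]/p[2]*c['f']+c['cy']
def st():
    s=bot.get_state();q=s['tool_rot'];return s['position'],Ro.from_quat([q[1],q[2],q[3],q[0]]),s
def shot(n,name):
    c=cal(n);im=bot.capture(n)[:,:,::-1].copy();cv2.imwrite(f"pics/{name}.png",im);np.savez(f"pics/{name}.npz",**{k:c[k] for k in c});return c,im
def load(name):
    return dict(np.load(f"pics/{name}.npz")),cv2.imread(f"pics/{name}.png")
def rot(yaw):
    # tool x down, tool z horizontal at angle yaw from world x
    x=np.array([0,0,-1.]);z=np.array([np.cos(yaw),np.sin(yaw),0]);y=np.cross(z,x)
    return Ro.from_matrix(np.column_stack([x,y,z]))
def go(P,yaw=None):
    p,r,s=st()
    d=r.inv().apply(np.array(P)-p)
    out="t %.4f %.4f %.4f"%tuple(d)
    if yaw is not None:
        v=(r.inv()*rot(yaw)).as_rotvec(degrees=True); out+="  r %.2f %.2f %.2f"%tuple(v)
    print("at",p.round(4),"->",np.round(P,4),out)
def info():
    p,r,s=st();m=r.as_matrix();print("t %.2f"%s['time_s'],"p",p.round(4),"x",m[:,0].round(3),"zyaw %.2f"%np.degrees(np.arctan2(m[1,2],m[0,2])),"F",s['contact_force'].round(1),"M",s['torque'].round(2),"op %.4f"%s['opening'],"q",s['qpos'].round(2))
E
python3 - <<'E'
from h import *
info()
c=cal("top")
w=cal("wrist");p,r,s=st()
print("camera in tool frame",r.inv().apply(w['C']-p), r.inv().apply(w['R'].T[:,2]))
for n,u,v,z in [("tA",361,206,.057),("tB",333,203,.057),("m1",233,202,.047),("m2",178,250,.047),("nest tl",297,178,.01),("bl",287,233,.01),("br",371,239,.01),("tr",377,184,.01),("done",328,279,.012),("captray",435,212,.018),("cap",425,264,.117),("box",421,267,.04),("psu",320,148,.1),("bl2",336,188,.031)]:
    print(n,ray(c,u,v,z).round(4))
E
python3 -c "
import cv2
i=cv2.imread('pics/top0.png');cv2.imwrite('pics/topz.png',cv2.resize(i[160:300,130:450],None,fx=2.5,fy=2.5,interpolation=cv2.INTER_CUBIC))"
```

```text
t 0.15 p [0.1921 0.4884 0.2499] x [-0.    -0.001 -1.   ] zyaw 68.53 F [-0.1  0.1  1.2] M [0.03 0.   0.03] op 0.0855 q [ 0.97  0.31  1.5  -0.    1.33 -0.22]
camera in tool frame [-0.12323964  0.07612438  0.00081229] [ 0.95497898 -0.29666971  0.00149326]
tA [ 0.6147 -0.1088  0.057 ]
tB [ 0.6221 -0.0346  0.057 ]
m1 [0.6248 0.2327 0.047 ]
m2 [0.4917 0.3686 0.047 ]
nest tl [0.7095 0.0657 0.01  ]
bl [0.5505 0.0888 0.01  ]
br [ 0.5366 -0.1392  0.01  ]
tr [ 0.6946 -0.1577  0.01  ]
done [ 0.4257 -0.0238  0.012 ]
captray [ 0.6127 -0.3138  0.018 ]
cap [ 0.4496 -0.2585  0.117 ]
box [ 0.456  -0.2653  0.04  ]
psu [0.759  0.0015 0.1   ]
bl2 [ 0.6737 -0.043   0.031 ]
```

View pics/topz.png

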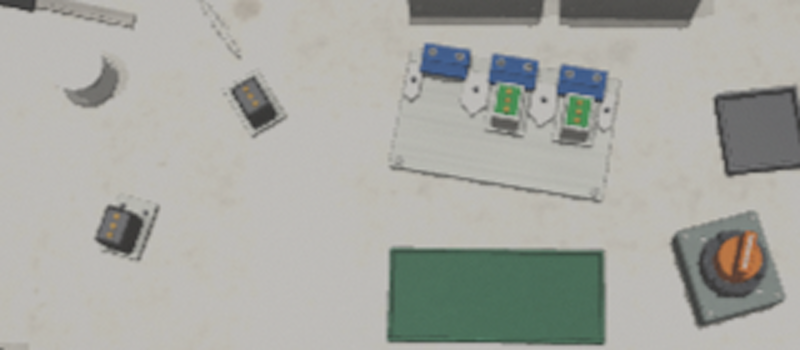

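```bash
python3 - <<'E'
from h import *
go([0.50,0.29,0.25],np.radians(86.5))
E
```

```text
at [0.1921 0.4884 0.2499] -> [0.5  0.29 0.25] t -0.0001 -0.3591 -0.0719  r -17.97 -0.05 -0.02
```

>>> arm_command:
  steps:
    - {"ty": -0.36,"tz": -0.07,"rx": -18}
    - {"ty": -0.36,"tz": -0.07,"rx": -18}
    - {"ty": -0.36,"tz": -0.07,"rx": -18}
    - {"ty": -0.36,"tz": -0.07,"rx": -18}
    - {"ty": -0.36,"tz": -0.07,"rx": -18}

```text
$.steps[0]: bad value
```

>>> arm_command:
  steps:
    - {"ty": -0.05}
    - {"ty": -0.05}

```text
$.steps[0]: bad value
```

```bash
python3 - <<'E'
from h import *
info()
c,im=shot("wrist","w1")
E
```

```text
t 0.15 p [0.1921 0.4884 0.2499] x [-0.    -0.001 -1.   ] zyaw 68.53 F [-0.1  0.1  1.2] M [0.03 0.   0.03] op 0.0855 q [ 0.97  0.31  1.5  -0.    1.33 -0.22]
```

View pics/w1.png

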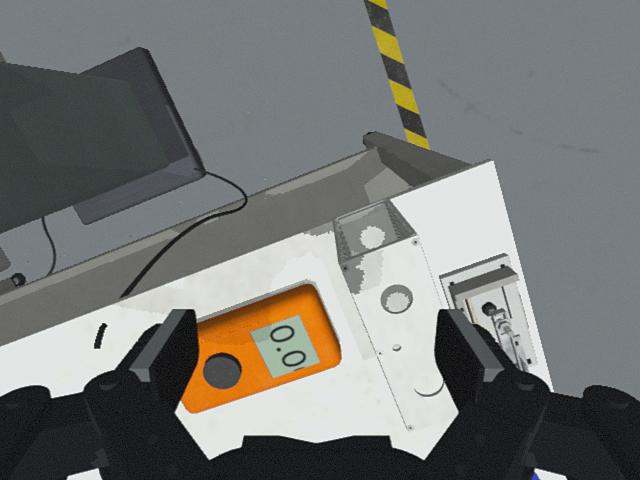

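>>> arm_command:
  steps:
    - {"gripper": 0,"tx": 0,"ty": -0.36,"tz": -0.07,"rx": -18,"ry": 0,"rz": 0}
    - {"gripper": 0,"tx": 0,"ty": -0.36,"tz": -0.07,"rx": -18,"ry": 0,"rz": 0}
    - {"gripper": 0,"tx": 0,"ty": -0.36,"tz": -0.07,"rx": -18,"ry": 0,"rz": 0}
    - {"gripper": 0,"tx": 0,"ty": -0.36,"tz": -0.07,"rx": -18,"ry": 0,"rz": 0}
    - {"gripper": 0,"tx": 0,"ty": -0.36,"tz": -0.07,"rx": -18,"ry": 0,"rz": 0}

```text
time_s: 0.82
position: [0.4514, 0.3232, 0.2502]
tool_rot: [0.515, -0.485, 0.515, 0.485]
contact_force: [-0.4, 0.8, 0.5]
opening: 0.0857
```

```bash
python3 - <<'E'
from h import *
info()
c,im=shot("wrist","w1")
E
```

```text
t 0.82 p [0.4514 0.3232 0.2502] x [-0.  0. -1.] zyaw 86.52 F [-0.4  0.8  0.5] M [ 0.01 -0.01 -0.01] op 0.0857 q [ 0.41  0.38  1.4   0.    1.36 -1.1 ]
```

View pics/w1.png

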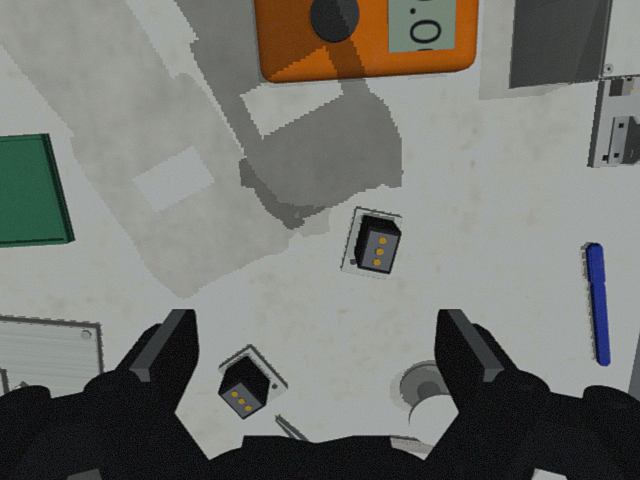

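```bash
python3 -c "
import cv2,numpy as np
i=cv2.imread('pics/w1.png');a=cv2.resize(i[190:300,320:420],(400,440),interpolation=cv2.INTER_CUBIC);b=cv2.resize(i[335:445,205:305],(400,440),interpolation=cv2.INTER_CUBIC)
cv2.imwrite('pics/w1z.png',np.hstack([a,b]))"
```

```text
(no output)
```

View pics/w1z.png

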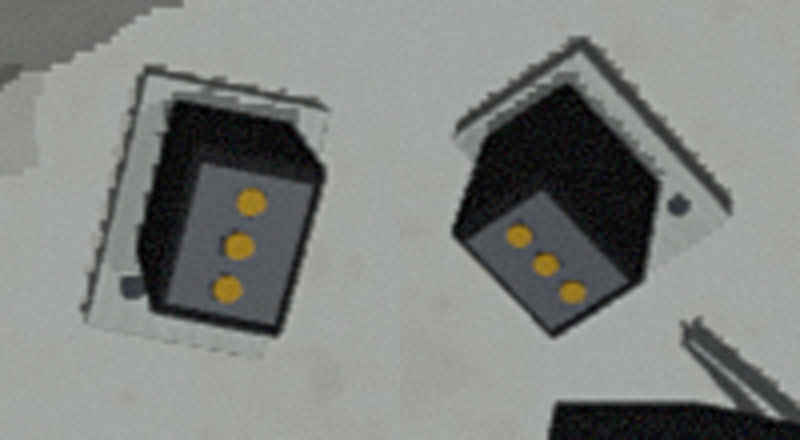

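```bash
python3 - <<'E'
from h import *
c,_=load("w1")
def f(ox,oy,A,B,D,T):
    P=[ray(c,ox+a/4,oy+b/4,z)[:2] for (a,b),z in zip((A,B,D,T),(.008,.008,.008,.047))]
    A,B,D,T=P
    d=B-A;y=np.degrees(np.arctan2(d[1],d[0]));e=D-A
    print("len",np.linalg.norm(d),np.linalg.norm(e),"yaw",y,np.degrees(np.arctan2(e[1],e[0])),"ctr",(B+D)/2,"housing top ctr",T)
f(320,190,(148,70),(87,320),(328,106),(238,247))
f(205,335,(580-400,42),(732-400,210),(457-400,130),(546-400,265))
go([0.59,-0.04,0.25],np.radians(86.5))
E
```

```text
len 0.0631312575421005 0.04281792563945804 yaw -15.231542682419517 75.0107565803103 ctr [0.49980336 0.37388028] housing top ctr [0.49412322 0.37590421]
len 0.06358130200820764 0.04244370666261225 yaw 33.14633589932276 -55.30546323387695 ctr [0.64084706 0.24744594] housing top ctr [0.63839444 0.24137987]
at [0.4567 0.3191 0.2497] -> [ 0.59 -0.04  0.25] t 0.0006 -0.1566 -0.3496  r -0.27 -0.10 0.11
```

>>> arm_command:
  steps:
    - {"gripper": 0,"tx": 0,"ty": -0.155,"tz": -0.35,"rx": 0,"ry": 0,"rz": 0}
    - {"gripper": 0,"tx": 0,"ty": -0.155,"tz": -0.35,"rx": 0,"ry": 0,"rz": 0}
    - {"gripper": 0,"tx": 0,"ty": -0.155,"tz": -0.35,"rx": 0,"ry": 0,"rz": 0}
    - {"gripper": 0,"tx": 0,"ty": -0.155,"tz": -0.35,"rx": 0,"ry": 0,"rz": 0}
    - {"gripper": 0,"tx": 0,"ty": -0.155,"tz": -0.35,"rx": 0,"ry": 0,"rz": 0}

```text
time_s: 1.5
position: [0.5593, 0.0298, 0.2503]
tool_rot: [0.515, -0.485, 0.515, 0.485]
contact_force: [0.5, 0.3, -0.6]
opening: 0.0853
```

>>> arm_command:
  steps:
    - {"gripper": 60,"tx": 0,"ty": -0.03,"tz": -0.06,"rx": 0,"ry": 0,"rz": 0}
    - {"gripper": 60,"tx": 0,"ty": -0.03,"tz": -0.06,"rx": 0,"ry": 0,"rz": 0}
    - {"gripper": 60,"tx": 0,"ty": -0.03,"tz": -0.06,"rx": 0,"ry": 0,"rz": 0}

```text
time_s: 1.88
position: [0.585, -0.0297, 0.25]
tool_rot: [0.515, -0.484, 0.515, 0.485]
contact_force: [0.1, -0.0, -0.3]
opening: 0.0652
```

```bash
python3 - <<'E'
from h import *
info()
c,im=shot("wrist","w2")
E
```

```text
t 1.88 p [ 0.585  -0.0297  0.25  ] x [-0.001  0.    -1.   ] zyaw 86.51 F [ 0.1 -0.  -0.3] M [ 0.02 -0.03  0.01] op 0.0652 q [-0.25  0.45  1.3   0.    1.39 -1.76]
```

View pics/w2.png

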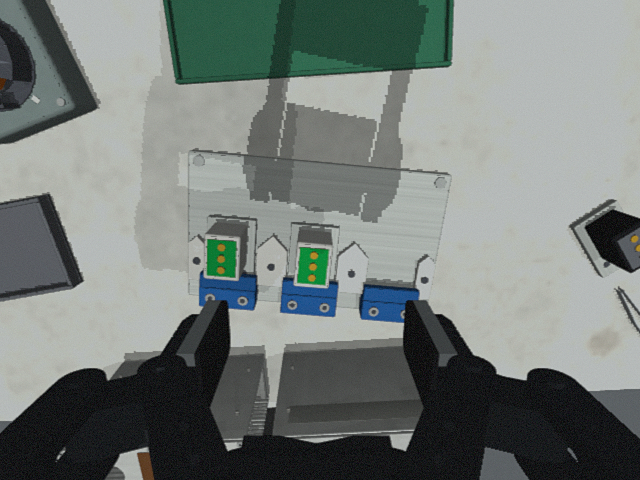

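```bash
python3 -c "
import cv2,numpy as np
i=cv2.imread('pics/w2.png');cv2.imwrite('pics/w2z.png',cv2.resize(i[140:330,180:460],None,fx=2.8,fy=2.8,interpolation=cv2.INTER_CUBIC))"
```

```text
(no output)
```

View pics/w2z.png

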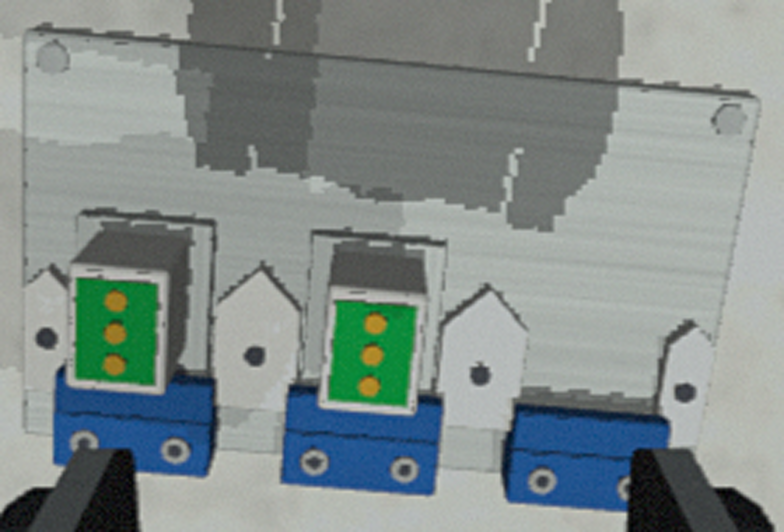

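```bash
python3 - <<'E'
from h import *
c,_=load("w2")
R=lambda u,v,z:ray(c,180+u/2.8,140+v/2.8,z)[:2]
L=R(27,32,.01);Q=R(757,98,.01);K=R(24,434,.01)
e=Q-L;ya=np.arctan2(e[1],e[0])-np.pi/2
print("len",np.linalg.norm(e),"yaw",np.degrees(ya), "left edge",np.linalg.norm(K-L),np.degrees(np.arctan2(*(K-L)[::-1])))
x=np.array([np.cos(ya),np.sin(ya)]);y=np.array([-x[1],x[0]])
ctr=(L+Q)/2+.07*x;print("ctr",ctr)
for n,(a,b) in dict(l1=((288,389),(441,400)),l2=((516,407),(670,419))).items():
    m=(R(*a,.031)+R(*b,.031))/2-ctr;print(n,m@x,m@y, "expect .037, 0/.076")
for i in range(3): print("pocket",i,ctr+.018*x+(i-1)*.076*y)
for n,q in dict(a=((76,278),(168,280),(163,390),(71,384)),b=((331,296),(425,302),(415,412),(323,405))).items():
    m=np.mean([R(*k,.057) for k in q],0)-ctr;print(n,m@x,m@y,"expect .010")
E
```

```text
len 0.23172745244713464 yaw -8.607975157738446 left edge 0.13866288182048372 -9.166432031159738
ctr [ 0.62393774 -0.03242039]
l1 0.03411687173626039 -0.0005855128009798316 expect .037, 0/.076
l2 0.03402462605777364 0.07446100611952465 expect .037, 0/.076
pocket 0 [ 0.63035983 -0.11025841]
pocket 1 [ 0.64173498 -0.03511451]
pocket 2 [0.65311012 0.0400294 ]
a 0.009888205362832476 -0.07504091425971793 expect .010
b 0.009783043280233177 0.00029256771932760966 expect .010
```

```bash
python3 - <<'E'
from h import *
go([0.6337,-0.0338,0.041],np.radians(81.4))
E
```

```text
at [ 0.5849 -0.029   0.2502] -> [ 0.6337 -0.0338  0.041 ] t 0.2092 -0.0491 -0.0020  r 5.18 0.02 -0.03
```

>>> arm_command:
  steps:
    - {"gripper": 85,"tx": 0.02,"ty": -0.049,"tz": -0.002,"rx": 5.2,"ry": 0,"rz": 0}
    - {"gripper": 85,"tx": 0.08,"ty": -0.049,"tz": -0.002,"rx": 5.2,"ry": 0,"rz": 0}
    - {"gripper": 85,"tx": 0.135,"ty": -0.049,"tz": -0.002,"rx": 5.2,"ry": 0,"rz": 0}
    - {"gripper": 85,"tx": 0.135,"ty": -0.049,"tz": -0.002,"rx": 5.2,"ry": 0,"rz": 0}

```text
time_s: 2.42
position: [0.6319, -0.033, 0.1121]
tool_rot: [0.534, -0.459, 0.538, 0.464]
contact_force: [0.1, 0.3, 0.3]
opening: 0.0567
```

```bash
python3 - <<'E'
from h import *
info()
c,im=shot("wrist","w3")
go([0.6337,-0.0338,0.041],np.radians(81.4))
E
```

```text
t 2.42 p [ 0.6319 -0.033   0.1121] x [-0.008  0.002 -1.   ] zyaw 81.43 F [0.1 0.3 0.3] M [0.05 0.04 0.01] op 0.0567 q [-0.24  0.68  1.3   0.    1.17 -1.66]
at [ 0.6337 -0.0337  0.1157] -> [ 0.6337 -0.0338  0.041 ] t 0.0747 -0.0001 -0.0002  r 0.02 0.01 -0.08
```

View pics/w3.png

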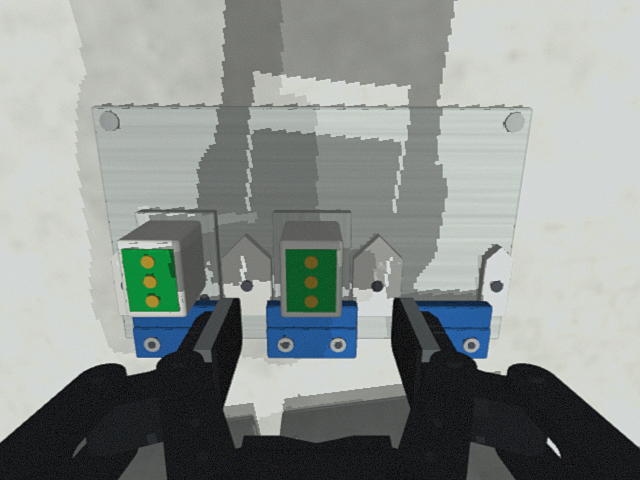

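>>> arm_command:
  steps:
    - {"gripper": 85,"tx": 0.05,"ty": 0,"tz": 0,"rx": 0,"ry": 0,"rz": 0}
    - {"gripper": 85,"tx": 0.074,"ty": 0,"tz": 0,"rx": 0,"ry": 0,"rz": 0}
    - {"gripper": 85,"tx": 0.074,"ty": 0,"tz": 0,"rx": 0,"ry": 0,"rz": 0}
    - {"gripper": 255,"tx": 0.074,"ty": 0,"tz": 0,"rx": 0,"ry": 0,"rz": 0}
    - {"gripper": 255,"tx": 0.074,"ty": 0,"tz": 0,"rx": 0,"ry": 0,"rz": 0}
  grip_force: 60

```text
time_s: 3.1
position: [0.6354, -0.0351, 0.0443]
tool_rot: [0.537, -0.462, 0.535, 0.459]
contact_force: [-2.5, 0.7, 9.7]
opening: 0.0293
```

```bash
python3 - <<'E'
from h import *
info()
E
```

```text
t 3.10 p [ 0.6354 -0.0351  0.0443] x [ 0.005 -0.001 -1.   ] zyaw 81.33 F [-2.5  0.7  9.7] M [ 0.13  0.27 -0.02] op 0.0293 q [-0.24  0.76  1.35  0.    1.03 -1.66]
```

>>> arm_command:
  steps:
    - {"gripper": 255,"tx": -0.002,"ty": 0.0,"tz": 0,"rx": 0,"ry": 0,"rz": 0}
    - {"gripper": 255,"tx": -0.002,"ty": 0.0,"tz": 0,"rx": 0,"ry": 0,"rz": 0}

```text
time_s: 3.35
position: [0.6343, -0.035, 0.0444]
tool_rot: [0.537, -0.461, 0.536, 0.46]
contact_force: [-2.1, 1.0, 5.1]
opening: 0.0291
```

```bash
python3 - <<'E'
from h import *
info()
shot("wrist","w4")
E
```

```text
t 3.35 p [ 0.6343 -0.035   0.0444] x [ 0.001 -0.    -1.   ] zyaw 81.33 F [-2.1  1.   5.1] M [0.02 0.23 0.03] op 0.0291 q [-0.24  0.76  1.35 -0.    1.03 -1.66]
```

View pics/w4.png

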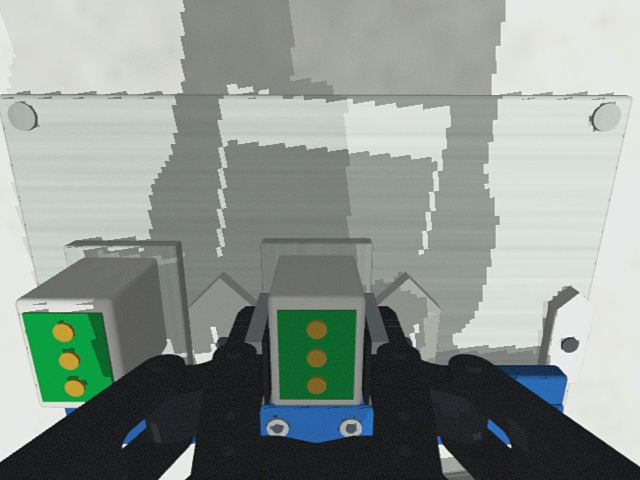

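>>> arm_command:
  steps:
    - {"gripper": 255,"tx": -0.001,"ty": 0.01,"tz": 0,"rx": 0,"ry": 0,"rz": 0}
    - {"gripper": 255,"tx": -0.001,"ty": 0.03,"tz": 0,"rx": 0,"ry": 0,"rz": 0}
    - {"gripper": 255,"tx": -0.001,"ty": 0.052,"tz": 0,"rx": 0,"ry": 0,"rz": 0}
    - {"gripper": 255,"tx": -0.02,"ty": 0.055,"tz": 0,"rx": 0,"ry": 0,"rz": 0}
    - {"gripper": 255,"tx": -0.06,"ty": 0.055,"tz": 0,"rx": 0,"ry": 0,"rz": 0}

```text
time_s: 4.03
position: [0.579, -0.0266, 0.1039]
tool_rot: [0.536, -0.46, 0.537, 0.461]
contact_force: [-0.7, 1.4, -2.1]
opening: 0.0292
```

```bash
python3 - <<'E'
from h import *
info()
c,_=shot("wrist","w5")
# tray from w1/w2 & top
t=cal("top")
im=cv2.imread("pics/top0.png");h=cv2.cvtColor(im,cv2.COLOR_BGR2HSV)
m=cv2.inRange(h,(60,60,40),(95,255,200));cs,_=cv2.findContours(m,0,2);k=max(cs,key=cv2.contourArea)
r=cv2.minAreaRect(k);b=cv2.boxPoints(r);print(r)
P=np.array([ray(t,u,v,.012)[:2] for u,v in b]);print(P.round(4),P.mean(0))
E
```

```text
t 4.03 p [ 0.579  -0.0266  0.1039] x [-0.002  0.001 -1.   ] zyaw 81.32 F [-0.7  1.4 -2.1] M [ 0.   -0.03  0.01] op 0.0292 q [-0.25  0.58  1.5  -0.    1.06 -1.67]
((328.0, 278.0), (36.0, 84.0), 90.0)
[[ 0.4755  0.089 ]
 [ 0.4783 -0.1356]
 [ 0.382  -0.1346]
 [ 0.3793  0.086 ]] [ 0.42876852 -0.02377975]
```

View pics/w5.png

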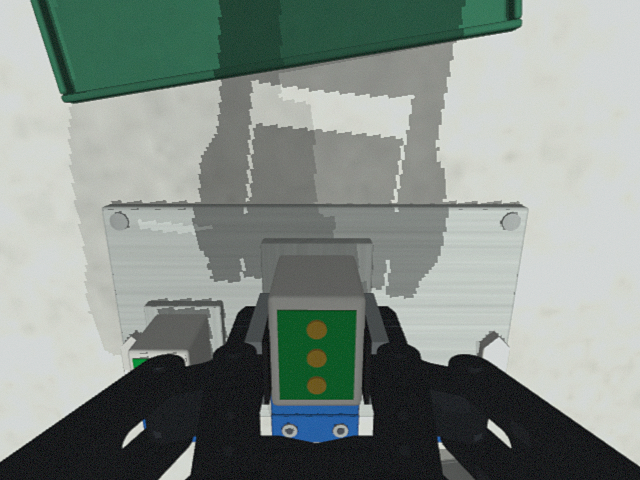

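```bash
python3 - <<'E'
from h import *
c,_=load("w5")
L=ray(c,67,101,.012)[:2];Q=ray(c,521,27,.012)[:2];e=Q-L;ya=np.arctan2(e[1],e[0])-np.pi/2
x=np.array([np.cos(ya),np.sin(ya)]);y=np.array([-x[1],x[0]]);ctr=(L+Q)/2-.05*x
print(np.linalg.norm(e),np.degrees(ya),ctr)
for i in(-.072,0,.072):
    T=ctr+i*y-.008*x;print(i,T)
    go([*T,.105],ya+np.pi/2)
E
```

```text
0.22543909218020852 -0.09047561266651034 [ 0.43114794 -0.02404366]
-0.072 [ 0.42303426 -0.09603093]
at [ 0.582  -0.0271  0.1105] -> [ 0.423 -0.096  0.105] t 0.0044 0.1468 -0.0921  r -8.58 -0.08 0.46
0 [ 0.42314795 -0.02403102]
at [ 0.582  -0.0271  0.1105] -> [ 0.4231 -0.024   0.105 ] t 0.0042 0.1576 -0.0209  r -8.58 -0.08 0.46
0.072 [0.42326165 0.04796889]
at [ 0.582  -0.0271  0.1105] -> [0.4233 0.048  0.105 ] t 0.0041 0.1683 0.0503  r -8.58 -0.08 0.46
```

>>> arm_command:
  steps:
    - {"gripper": 255,"tx": 0,"ty": 0.168,"tz": 0.05,"rx": -8.6,"ry": 0,"rz": 0}
    - {"gripper": 255,"tx": 0,"ty": 0.168,"tz": 0.05,"rx": -8.6,"ry": 0,"rz": 0}
    - {"gripper": 255,"tx": 0,"ty": 0.168,"tz": 0.05,"rx": -8.6,"ry": 0,"rz": 0}
    - {"gripper": 255,"tx": 0.04,"ty": 0.168,"tz": 0.05,"rx": -8.6,"ry": 0,"rz": 0}
    - {"gripper": 255,"tx": 0.04,"ty": 0.168,"tz": 0.05,"rx": -8.6,"ry": 0,"rz": 0}

```text
time_s: 4.7
position: [0.4206, 0.0482, 0.063]
tool_rot: [0.5, -0.499, 0.501, 0.5]
contact_force: [0.7, 0.8, -2.0]
opening: 0.029
```

```bash
python3 - <<'E'
from h import *
info()
c,_=shot("wrist","w6")
go([.4225,.048,.0395],np.pi/2)
E
```

```text
t 4.70 p [0.4206 0.0482 0.063 ] x [-0.003  0.    -1.   ] zyaw 89.93 F [ 0.7  0.8 -2. ] M [-0.04 -0.03  0.04] op 0.0290 q [-0.16  0.37  2.   -0.    0.78 -1.73]
at [0.4217 0.048  0.064 ] -> [0.4225 0.048  0.0395] t 0.0245 -0.0008 0.0000  r -0.08 0.00 -0.02
```

View pics/w6.png

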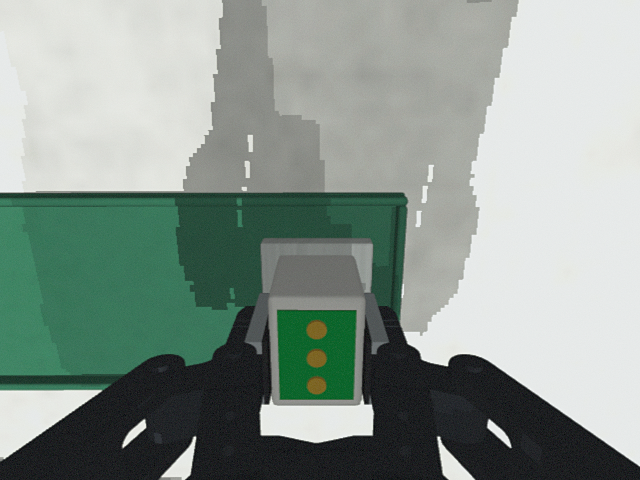

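```bash
python3 - <<'E'
from h import *
c,_=load("w6")
print("toe side",ray(c,316,440,.0375),"back",ray(c,316,240,.0375))
print("tray near edge",ray(c,300,193,.012),"far",ray(c,60,376,.012), ray(c,60,389,.0),"right",ray(c,407,200,.012))
print(c['C'])
c,_=load("w5")
print("w5 far edge",ray(c,300,64,.012))
E
```

```text
toe side [0.48753657 0.04918838 0.0375    ] back [0.3925344  0.04927576 0.0375    ]
tray near edge [0.37923283 0.04237774 0.012     ] far [ 0.47193336 -0.07894197  0.012     ] [ 0.48888581 -0.08928408  0.        ] right [0.38238093 0.08904207 0.012     ]
[0.3451406  0.04911805 0.18642227]
w5 far edge [ 0.4815939  -0.01852859  0.012     ]
```

>>> arm_command:
  steps:
    - {"gripper": 255,"tx": 0.015,"ty": -0.002,"tz": 0,"rx": 0,"ry": 0,"rz": 0}
    - {"gripper": 255,"tx": 0.0245,"ty": -0.002,"tz": 0,"rx": 0,"ry": 0,"rz": 0}
    - {"gripper": 255,"tx": 0.0245,"ty": -0.002,"tz": 0,"rx": 0,"ry": 0,"rz": 0}
    - {"gripper": 85,"tx": 0.0245,"ty": -0.002,"tz": 0,"rx": 0,"ry": 0,"rz": 0}
    - {"gripper": 85,"tx": 0.0245,"ty": -0.002,"tz": 0,"rx": 0,"ry": 0,"rz": 0}

```text
time_s: 5.38
position: [0.4235, 0.048, 0.0393]
tool_rot: [0.501, -0.5, 0.5, 0.499]
contact_force: [-0.2, 0.3, -0.5]
opening: 0.0572
```

>>> arm_command:
  steps:
    - {"gripper": 85,"tx": -0.04,"ty": 0,"tz": 0,"rx": 0,"ry": 0,"rz": 0}
    - {"gripper": 85,"tx": -0.09,"ty": 0,"tz": 0,"rx": 0,"ry": 0,"rz": 0}
    - {"gripper": 85,"tx": -0.09,"ty": 0,"tz": 0,"rx": 0,"ry": 0,"rz": 0}

```text
time_s: 5.75
position: [0.4248, 0.0479, 0.132]
tool_rot: [-0.502, 0.502, -0.499, -0.498]
contact_force: [0.2, -0.2, -0.1]
opening: 0.0566
```

```bash
python3 - <<'E'
from h import *
info()
c,_=shot("wrist","w7")
P=ray  # next: tested_a in pocket0
go([.6223,-.109,.13],np.radians(81.4))
E
```

```text
t 5.75 p [0.4248 0.0479 0.132 ] x [ 0.007 -0.001 -1.   ] zyaw 89.94 F [ 0.2 -0.2 -0.1] M [-0.01  0.06  0.01] op 0.0566 q [-0.16  0.24  1.94  0.    0.96 -1.73]
at [0.4237 0.0481 0.1301] -> [ 0.6223 -0.109   0.13  ] t 0.0009 -0.1988 -0.1568  r 8.54 -0.02 0.19
```

View pics/w7.png

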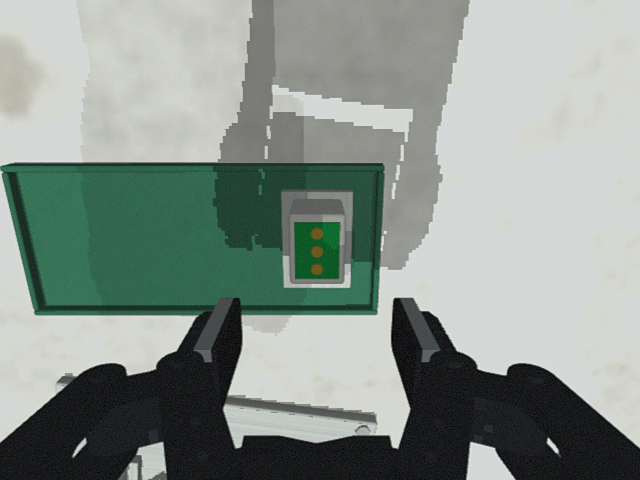

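>>> arm_command:
  steps:
    - {"gripper": 85,"tx": 0,"ty": -0.199,"tz": -0.157,"rx": 8.6,"ry": 0,"rz": 0}
    - {"gripper": 85,"tx": 0,"ty": -0.199,"tz": -0.157,"rx": 8.6,"ry": 0,"rz": 0}
    - {"gripper": 85,"tx": 0,"ty": -0.199,"tz": -0.157,"rx": 8.6,"ry": 0,"rz": 0}
    - {"gripper": 85,"tx": 0,"ty": -0.199,"tz": -0.157,"rx": 8.6,"ry": 0,"rz": 0}
    - {"gripper": 85,"tx": 0,"ty": -0.199,"tz": -0.157,"rx": 8.6,"ry": 0,"rz": 0}

```text
time_s: 6.42
position: [0.623, -0.1115, 0.1261]
tool_rot: [0.537, -0.459, 0.537, 0.461]
contact_force: [-0.9, 1.1, 0.3]
opening: 0.0569
```

```bash
python3 - <<'E'
from h import *
info()
c,_=shot("wrist","w8")
go([.6227,-.1095,.043],np.radians(81.4))
E
```

```text
t 6.42 p [ 0.623  -0.1115  0.1261] x [-0.002  0.001 -1.   ] zyaw 81.19 F [-0.9  1.1  0.3] M [-0.01  0.   -0.02] op 0.0569 q [-0.36  0.66  1.3  -0.    1.19 -1.78]
at [ 0.622  -0.1102  0.1264] -> [ 0.6227 -0.1095  0.043 ] t 0.0834 -0.0009 0.0007  r -0.16 0.04 -0.17
```

View pics/w8.png

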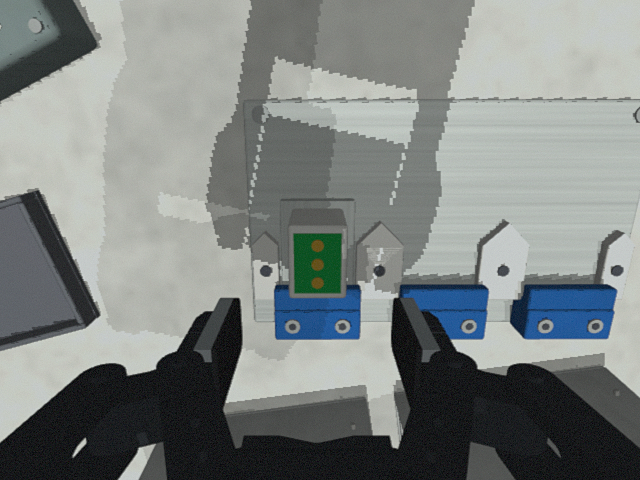

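Centred over the second tested module (at about 317,262). Descend, grip.

>>> arm_command:
  steps:
    - {"gripper": 85,"tx": 0.05,"ty": -0.001,"tz": 0.0005,"rx": 0,"ry": 0,"rz": 0}
    - {"gripper": 85,"tx": 0.083,"ty": -0.001,"tz": 0.0005,"rx": 0,"ry": 0,"rz": 0}
    - {"gripper": 85,"tx": 0.083,"ty": -0.001,"tz": 0.0005,"rx": 0,"ry": 0,"rz": 0}
    - {"gripper": 255,"tx": 0.082,"ty": -0.001,"tz": 0.0005,"rx": 0,"ry": 0,"rz": 0}
    - {"gripper": 255,"tx": 0.082,"ty": -0.001,"tz": 0.0005,"rx": 0,"ry": 0,"rz": 0}

```text
time_s: 7.1
position: [0.6236, -0.1092, 0.0491]
tool_rot: [0.537, -0.462, 0.536, 0.46]
contact_force: [-3.1, -2.6, 7.7]
opening: 0.0291
```

>>> arm_command:
  steps:
    - {"gripper": 255,"tx": 0,"ty": 0,"tz": 0,"rx": 0,"ry": 0,"rz": 0}
    - {"gripper": 255,"tx": -0.001,"ty": 0.015,"tz": 0,"rx": 0,"ry": 0,"rz": 0}
    - {"gripper": 255,"tx": -0.001,"ty": 0.04,"tz": 0,"rx": 0,"ry": 0,"rz": 0}
    - {"gripper": 255,"tx": -0.01,"ty": 0.055,"tz": 0,"rx": 0,"ry": 0,"rz": 0}
    - {"gripper": 255,"tx": -0.06,"ty": 0.055,"tz": 0,"rx": 0,"ry": 0,"rz": 0}

```text
time_s: 7.72
position: [0.5665, -0.0997, 0.106]
tool_rot: [0.536, -0.459, 0.537, 0.462]
contact_force: [1.3, -0.4, -0.2]
opening: 0.0287
```

```bash
python3 - <<'E'
from h import *
info()
c,_=shot("wrist","w9")
go([.423,-.024,.1],np.pi/2)
E
```

```text
t 7.72 p [ 0.5665 -0.0997  0.106 ] x [-0.005  0.002 -1.   ] zyaw 81.31 F [ 1.3 -0.4 -0.2] M [ 0.03 -0.05 -0.02] op 0.0287 q [-0.38  0.57  1.51  0.    1.07 -1.8 ]
at [ 0.5705 -0.1011  0.1146] -> [ 0.423 -0.024  0.1  ] t 0.0132 0.1575 0.0540  r -8.67 -0.14 0.48
```

View pics/w9.png

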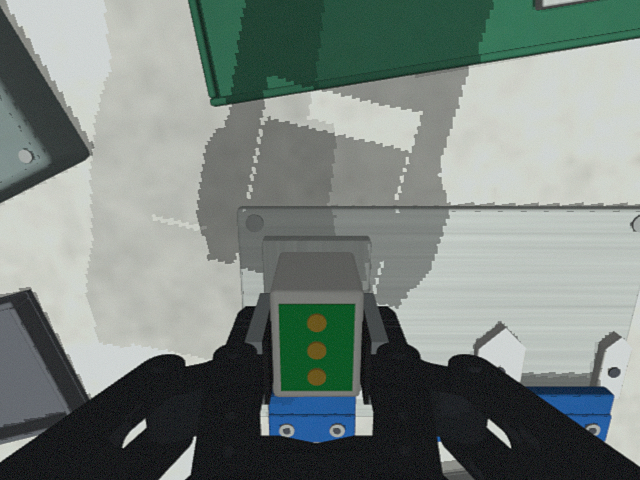

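>>> arm_command:
  steps:
    - {"gripper": 255,"tx": 0,"ty": 0.148,"tz": -0.005,"rx": -8.7,"ry": 0,"rz": 0}
    - {"gripper": 255,"tx": 0,"ty": 0.148,"tz": -0.005,"rx": -8.7,"ry": 0,"rz": 0}
    - {"gripper": 255,"tx": 0,"ty": 0.148,"tz": -0.005,"rx": -8.7,"ry": 0,"rz": 0}
    - {"gripper": 255,"tx": 0.04,"ty": 0.148,"tz": -0.005,"rx": -8.7,"ry": 0,"rz": 0}
    - {"gripper": 255,"tx": 0.04,"ty": 0.148,"tz": -0.005,"rx": -8.7,"ry": 0,"rz": 0}

```text
time_s: 8.4
position: [0.4207, -0.0827, 0.0662]
tool_rot: [0.5, -0.499, 0.5, 0.501]
contact_force: [0.0, -0.8, -1.0]
opening: 0.0292
```

```bash
python3 - <<'E'
from h import *
info()
go([.4235,-.084,.0435],np.pi/2)
E
```

```text
t 8.40 p [ 0.4207 -0.0827  0.0662] x [-0.003  0.001 -1.   ] zyaw 90.01 F [ 0.  -0.8 -1. ] M [-0.04 -0.   -0.  ] op 0.0292 q [-0.47  0.37  1.98  0.    0.79 -2.04]
at [ 0.4207 -0.0827  0.0662] -> [ 0.4235 -0.084   0.0435] t 0.0227 -0.0029 -0.0014  r 0.01 0.08 -0.14
```

>>> arm_command:
  steps:
    - {"gripper": 255,"tx": 0.012,"ty": -0.001,"tz": 0,"rx": 0,"ry": 0,"rz": 0}
    - {"gripper": 255,"tx": 0.022,"ty": -0.001,"tz": 0,"rx": 0,"ry": 0,"rz": 0}
    - {"gripper": 255,"tx": 0.022,"ty": -0.001,"tz": 0,"rx": 0,"ry": 0,"rz": 0}

```text
time_s: 8.78
position: [0.4224, -0.083, 0.0444]
tool_rot: [0.5, -0.5, 0.5, 0.5]
contact_force: [-0.4, 0.0, -1.3]
opening: 0.029
```

```bash
python3 - <<'E'
from h import *
info()
shot("wrist","w10")
E
```

```text
t 8.78 p [ 0.4224 -0.083   0.0444] x [-0.001  0.    -1.   ] zyaw 90.03 F [-0.4  0.  -1.3] M [ 0.02  0.06 -0.01] op 0.0290 q [-0.47  0.42  1.99  0.    0.73 -2.04]
```

View pics/w10.png

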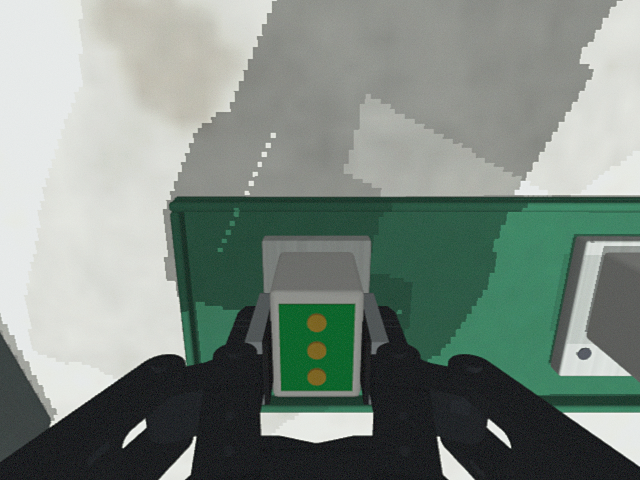

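>>> arm_command:
  steps:
    - {"gripper": 255,"tx": 0.002,"ty": -0.001,"tz": 0,"rx": 0,"ry": 0,"rz": 0}
    - {"gripper": 255,"tx": 0.002,"ty": -0.001,"tz": 0,"rx": 0,"ry": 0,"rz": 0}
    - {"gripper": 85,"tx": 0.002,"ty": -0.001,"tz": 0,"rx": 0,"ry": 0,"rz": 0}
    - {"gripper": 85,"tx": 0.002,"ty": -0.001,"tz": 0,"rx": 0,"ry": 0,"rz": 0}
    - {"gripper": 85,"tx": -0.04,"ty": -0.001,"tz": 0,"rx": 0,"ry": 0,"rz": 0}

```text
time_s: 9.45
position: [0.4223, -0.0826, 0.0837]
tool_rot: [0.499, -0.498, 0.501, 0.502]
contact_force: [-0.1, -0.8, 1.3]
opening: 0.0571
```

>>> arm_command:
  steps:
    - {"gripper": 85,"tx": -0.06,"ty": 0,"tz": 0,"rx": 0,"ry": 0,"rz": 0}
    - {"gripper": 85,"tx": -0.12,"ty": 0,"tz": 0,"rx": 0,"ry": 0,"rz": 0}
    - {"gripper": 85,"tx": -0.15,"ty": 0,"tz": 0,"rx": 0,"ry": 0,"rz": 0}

```text
time_s: 9.82
position: [0.424, -0.0833, 0.2379]
tool_rot: [-0.5, 0.502, -0.499, -0.499]
contact_force: [0.4, -0.6, -0.9]
opening: 0.0571
```

```bash
python3 - <<'E'
from h import *
info()
shot("wrist","w11")
shot("top","t11")
go([.634,.243,.2],np.radians(90+34))
E
```

```text
t 9.82 p [ 0.424  -0.0833  0.2379] x [ 0.004 -0.002 -1.   ] zyaw 90.04 F [ 0.4 -0.6 -0.9] M [-0.04  0.02  0.01] op 0.0571 q [-0.47  0.12  1.78 -0.    1.24 -2.04]
at [ 0.4246 -0.0836  0.2378] -> [0.634 0.243 0.2  ] t 0.0380 -0.2094 0.3266  r -33.96 -0.26 0.27
```

View pics/w11.png

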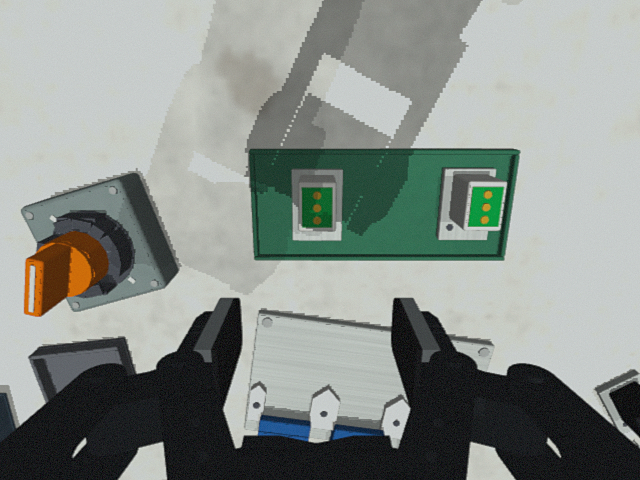

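View pics/t11.png

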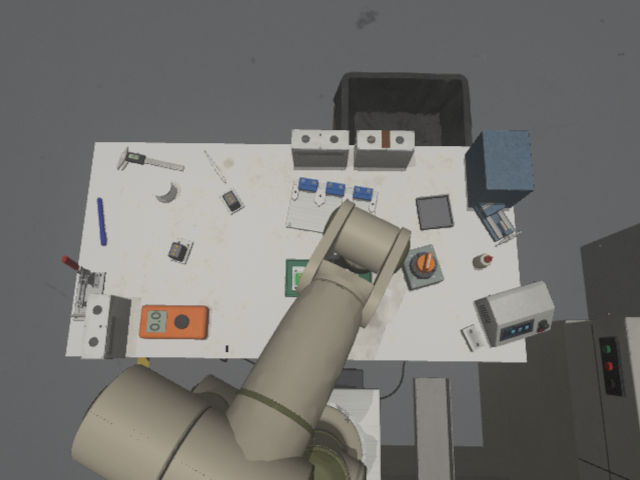

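>>> arm_command:
  steps:
    - {"gripper": 85,"tx": 0.03,"ty": -0.21,"tz": 0.325,"rx": -34,"ry": 0,"rz": 0}
    - {"gripper": 85,"tx": 0.03,"ty": -0.21,"tz": 0.325,"rx": -34,"ry": 0,"rz": 0}
    - {"gripper": 85,"tx": 0.03,"ty": -0.21,"tz": 0.325,"rx": -34,"ry": 0,"rz": 0}
    - {"gripper": 85,"tx": 0.03,"ty": -0.21,"tz": 0.325,"rx": -34,"ry": 0,"rz": 0}
    - {"gripper": 85,"tx": 0.03,"ty": -0.21,"tz": 0.325,"rx": -34,"ry": 0,"rz": 0}

```text
time_s: 10.55
position: [0.5931, 0.1805, 0.209]
tool_rot: [0.331, -0.624, 0.332, 0.625]
contact_force: [0.7, -1.2, 0.0]
opening: 0.0571
```

```bash
python3 - <<'E'
from h import *
info()
go([.634,.243,.2],np.radians(90+34))
E
```

```text
t 10.55 p [0.5931 0.1805 0.209 ] x [-0.002 -0.    -1.   ] zyaw 124.05 F [ 0.7 -1.2  0. ] M [ 0.01  0.02 -0.05] op 0.0571 q [ 0.11  0.56  1.25 -0.    1.34 -2.06]
at [0.5931 0.1805 0.209 ] -> [0.634 0.243 0.2  ] t 0.0089 -0.0689 0.0288  r 0.05 0.04 -0.09
```

>>> arm_command:
  steps:
    - {"gripper": 85,"tx": 0.03,"ty": -0.069,"tz": 0.029,"rx": 0,"ry": 0,"rz": 0}
    - {"gripper": 85,"tx": 0.05,"ty": -0.069,"tz": 0.029,"rx": 0,"ry": 0,"rz": 0}
    - {"gripper": 85,"tx": 0.05,"ty": -0.069,"tz": 0.029,"rx": 0,"ry": 0,"rz": 0}

```text
time_s: 10.92
position: [0.6322, 0.2418, 0.1566]
tool_rot: [0.33, -0.623, 0.333, 0.626]
contact_force: [0.4, -0.2, 1.2]
opening: 0.0572
```

```bash
python3 - <<'E'
from h import *
info()
shot("wrist","w12")
E
```

```text
t 10.93 p [0.6322 0.2418 0.1566] x [-0.007 -0.001 -1.   ] zyaw 124.10 F [ 0.4 -0.2  1.2] M [0.01 0.01 0.01] op 0.0572 q [ 0.19  0.73  1.09 -0.    1.33 -1.97]
```

View pics/w12.png

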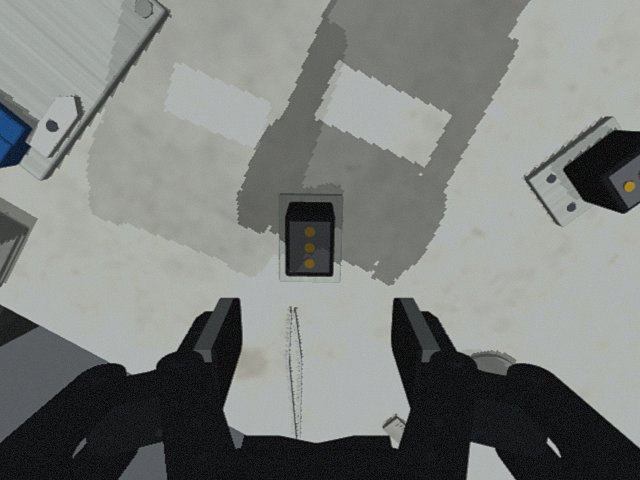

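```bash
python3 -c "
import cv2,numpy as np
i=cv2.imread('pics/w12.png');cv2.imwrite('pics/w12z.png',cv2.resize(i[180:295,260:360],None,fx=5,fy=5,interpolation=cv2.INTER_CUBIC))"
```

```text
(no output)
```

View pics/w12z.png

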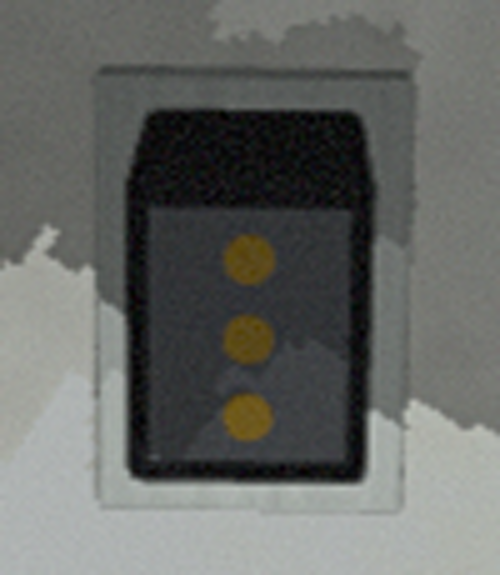

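```bash
python3 - <<'E'
from h import *
c,_=load("w12")
R=lambda u,v,z:ray(c,260+u/5,180+v/5,z)[:2]
a,b,d,e=R(96,75,.008),R(412,75,.008),R(98,510,.008),R(404,510,.008)
x=(d+e-a-b)/2;ya=np.arctan2(x[1],x[0]);print("len",np.linalg.norm(x),np.linalg.norm(b-a),"yaw",np.degrees(ya))
x/=np.linalg.norm(x);o=(a+b+d+e)/4;h=o-.008*x;print("orig",o,"housing",h)
t=np.mean([R(150,208,.047),R(350,208,.047),R(355,465,.047),R(147,465,.047)],0);print("top",t)
go([*h,.031],ya+np.pi/2)
E
```

```text
len 0.06389286836648708 0.04286573889242504 yaw 33.51060876785222
orig [0.64298056 0.24585402] housing [0.6363103  0.24143729]
top [0.63684574 0.2419049 ]
at [0.6328 0.241  0.1591] -> [0.6363 0.2414 0.031 ] t 0.1281 -0.0035 -0.0017  r 0.54 0.06 -0.17
```

>>> arm_command:
  steps:
    - {"gripper": 85,"tx": 0.05,"ty": -0.0035,"tz": -0.002,"rx": 0.5,"ry": 0,"rz": 0}
    - {"gripper": 85,"tx": 0.1,"ty": -0.0035,"tz": -0.002,"rx": 0.5,"ry": 0,"rz": 0}
    - {"gripper": 85,"tx": 0.126,"ty": -0.0035,"tz": -0.002,"rx": 0.5,"ry": 0,"rz": 0}
    - {"gripper": 85,"tx": 0.126,"ty": -0.0035,"tz": -0.002,"rx": 0.5,"ry": 0,"rz": 0}
    - {"gripper": 255,"tx": 0.126,"ty": -0.0035,"tz": -0.002,"rx": 0.5,"ry": 0,"rz": 0}

```text
time_s: 11.6
position: [0.6385, 0.2412, 0.0372]
tool_rot: [-0.336, 0.624, -0.334, -0.622]
contact_force: [1.2, 0.1, -0.3]
opening: 0.04
```

>>> arm_command:
  steps:
    - {"gripper": 255,"tx": 0,"ty": 0,"tz": 0,"rx": 0,"ry": 0,"rz": 0}
    - {"gripper": 255,"tx": 0,"ty": 0,"tz": 0,"rx": 0,"ry": 0,"rz": 0}

```text
time_s: 11.85
position: [0.6387, 0.2414, 0.0374]
tool_rot: [-0.335, 0.624, -0.334, -0.622]
contact_force: [-0.2, -1.8, 6.9]
opening: 0.0292
```

```bash
python3 - <<'E'
from h import *
info()
go([.64,.2,.14],np.radians(81.4))
E
```

```text
t 11.85 p [0.6387 0.2414 0.0374] x [ 0.004  0.    -1.   ] zyaw 123.52 F [-0.2 -1.8  6.9] M [-0.2   0.16 -0.04] op 0.0292 q [ 0.19  0.86  1.17 -0.    1.1  -1.97]
at [0.6387 0.2414 0.0374] -> [0.64 0.2  0.14] t -0.1026 0.0214 -0.0355  r 42.12 -0.03 0.24
```

>>> arm_command:
  steps:
    - {"gripper": 255,"tx": -0.06,"ty": 0.0,"tz": 0,"rx": 0,"ry": 0,"rz": 0}
    - {"gripper": 255,"tx": -0.08,"ty": 0.02,"tz": -0.03,"rx": 10,"ry": 0,"rz": 0}

```text
time_s: 12.1
position: [0.6385, 0.2071, 0.1194]
tool_rot: [-0.39, 0.593, -0.386, -0.589]
contact_force: [0.6, -0.3, -0.7]
opening: 0.0285
```

```bash
python3 - <<'E'
from h import *
info();shot("wrist","w13")
go([.5958,.0487,.1],np.radians(81.4))
E
```

```text
t 12.10 p [0.6385 0.2071 0.1194] x [ 0.007  0.001 -1.   ] zyaw 113.48 F [ 0.6 -0.3 -0.7] M [-0.08 -0.04 -0.07] op 0.0285 q [ 0.14  0.74  1.16  0.    1.23 -1.84]
at [0.6395 0.2017 0.1208] -> [0.5958 0.0487 0.1   ] t 0.0206 0.0996 -0.1241  r 31.35 -0.10 0.47
```

View pics/w13.png

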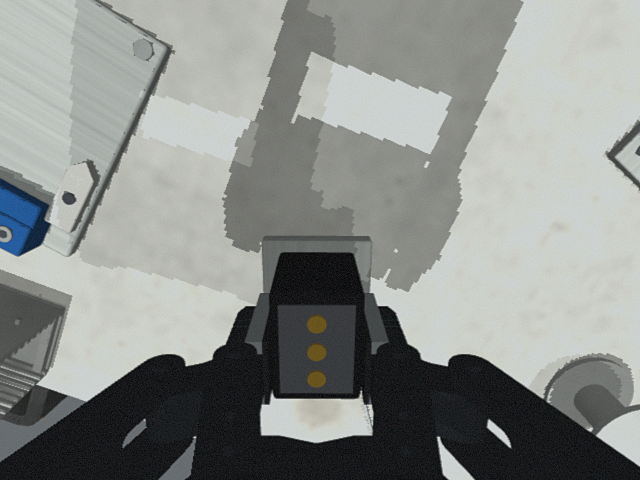

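>>> arm_command:
  steps:
    - {"gripper": 255,"tx": 0.0,"ty": 0.1,"tz": -0.124,"rx": 31.4,"ry": 0,"rz": 0}
    - {"gripper": 255,"tx": 0.0,"ty": 0.1,"tz": -0.124,"rx": 31.4,"ry": 0,"rz": 0}
    - {"gripper": 255,"tx": 0.02,"ty": 0.1,"tz": -0.124,"rx": 31.4,"ry": 0,"rz": 0}
    - {"gripper": 255,"tx": 0.03,"ty": 0.1,"tz": -0.124,"rx": 31.4,"ry": 0,"rz": 0}
    - {"gripper": 255,"tx": 0.03,"ty": 0.1,"tz": -0.124,"rx": 31.4,"ry": 0,"rz": 0}

```text
time_s: 12.78
position: [0.5952, 0.0525, 0.0845]
tool_rot: [0.533, -0.465, 0.533, 0.465]
contact_force: [0.9, 0.7, -1.5]
opening: 0.0291
```

```bash
python3 - <<'E'
from h import *
info();shot("wrist","w14")
go([.5958,.0487,.0475],np.radians(81.4))
E
```

```text
t 12.78 p [0.5952 0.0525 0.0845] x [-0.001  0.    -1.   ] zyaw 82.25 F [ 0.9  0.7 -1.5] M [-0.02  0.02 -0.03] op 0.0291 q [-0.11  0.64  1.46  0.    1.05 -1.54]
at [0.5955 0.0529 0.085 ] -> [0.5958 0.0487 0.0475] t 0.0375 -0.0008 -0.0041  r 0.87 0.01 0.03
```

View pics/w14.png

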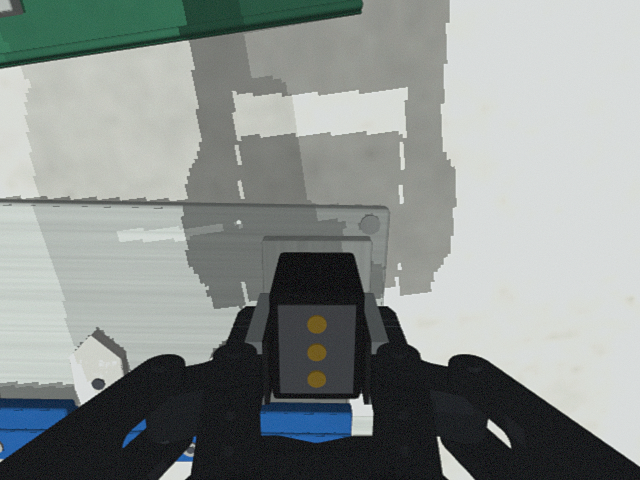

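>>> arm_command:
  steps:
    - {"gripper": 255,"tx": 0.02,"ty": -0.001,"tz": -0.004,"rx": 0.9,"ry": 0,"rz": 0}
    - {"gripper": 255,"tx": 0.03,"ty": -0.001,"tz": -0.004,"rx": 0.9,"ry": 0,"rz": 0}
    - {"gripper": 255,"tx": 0.03,"ty": -0.001,"tz": -0.004,"rx": 0.9,"ry": 0,"rz": 0}

```text
time_s: 13.2
position: [0.5955, 0.0485, 0.0544]
tool_rot: [0.536, -0.461, 0.537, 0.461]
contact_force: [1.0, -0.4, -1.1]
opening: 0.029
```

```bash
python3 - <<'E'
from h import *
info();shot("wrist","w15")
go([.5958,.0487,.0475],np.radians(81.4))
E
```

```text
t 13.20 p [0.5955 0.0485 0.0544] x [-0.001  0.    -1.   ] zyaw 81.32 F [ 1.  -0.4 -1.1] M [ 0.04 -0.02 -0.02] op 0.0290 q [-0.11  0.68  1.47  0.    0.99 -1.53]
at [0.5959 0.0484 0.055 ] -> [0.5958 0.0487 0.0475] t 0.0075 0.0001 0.0003  r -0.10 0.00 0.02
```

View pics/w15.png

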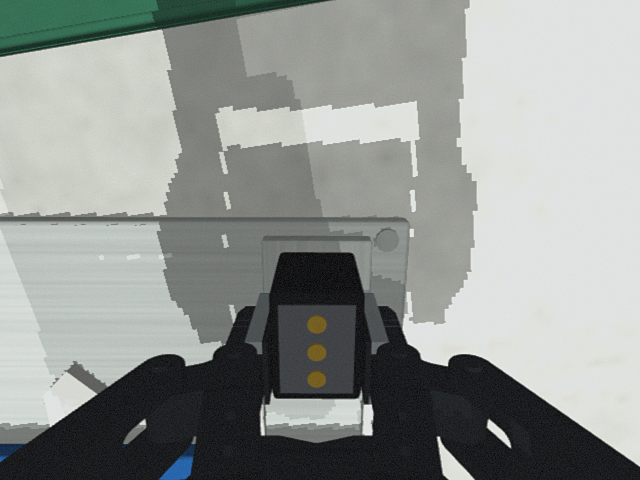

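```bash
python3 - <<'E'
from h import *
c,_=load("w15");a=np.radians(-8.6);x=np.array([np.cos(a),np.sin(a)]);y=np.array([-x[1],x[0]]);o=np.array([.62394,-.03242])
for u,v,z in ((408,219,.01),(262,238,.025),(371,238,.025),(408,219,.01)):
    P=ray(c,u,v,z)[:2]-o;print((P@x).round(4),(P@y).round(4))
p=st()[0][:2]-o;print("tcp",p@x,p@y)
E
```

```text
-0.0717 0.116
-0.068 0.0556
-0.0679 0.0985
-0.0717 0.116
tcp -0.03984181339418829 0.0756723833363412
```

>>> arm_command:
  steps:
    - {"gripper": 255,"tx": 0.008,"ty": 0,"tz": -0.0015,"rx": 0,"ry": 0,"rz": 0}
    - {"gripper": 255,"tx": 0.008,"ty": 0,"tz": -0.0015,"rx": 0,"ry": 0,"rz": 0}
    - {"gripper": 255,"tx": 0.008,"ty": -0.01,"tz": -0.0015,"rx": 0,"ry": 0,"rz": 0}
    - {"gripper": 255,"tx": 0.008,"ty": -0.02,"tz": -0.0015,"rx": 0,"ry": 0,"rz": 0}
    - {"gripper": 255,"tx": 0.008,"ty": -0.02,"tz": -0.0015,"rx": 0,"ry": 0,"rz": 0}

```text
time_s: 13.88
position: [0.6162, 0.0432, 0.0473]
tool_rot: [0.537, -0.461, 0.536, 0.46]
contact_force: [2.7, 0.5, 2.5]
opening: 0.0295
```

```bash
cat >> h.py <<'E'
def nest():
    p,r,s=st();a=np.radians(-8.6);x=np.array([np.cos(a),np.sin(a)]);y=np.array([-x[1],x[0]]);o=np.array([.62394,-.03242])
    q=p[:2]-o;f=s['contact_force'];print("nest tcp x %.4f y %.4f z %.4f  Fx %.1f Fy %.1f Fz %.1f"%(q@x,q@y,p[2],f[:2]@x,f[:2]@y,f[2]))
E
python3 - <<'E'
from h import *
info();nest()
E
```

```text
t 13.88 p [0.6162 0.0432 0.0473] x [ 0.003 -0.    -1.   ] zyaw 81.23 F [2.7 0.5 2.5] M [ 0.08 -0.52  0.03] op 0.0295 q [-0.12  0.73  1.41  0.    1.   -1.54]
nest tcp x -0.0189 y 0.0737 z 0.0473  Fx 2.5 Fy 0.9 Fz 2.5
```

>>> arm_command:
  steps:
    - {"gripper": 255,"tx": 0,"ty": -0.008,"tz": 0.0005,"rx": 0,"ry": 0,"rz": 0}
    - {"gripper": 255,"tx": 0,"ty": -0.016,"tz": 0.0005,"rx": 0,"ry": 0,"rz": 0}
    - {"gripper": 255,"tx": 0,"ty": -0.016,"tz": 0.0005,"rx": 0,"ry": 0,"rz": 0}

```text
time_s: 14.25
position: [0.6314, 0.0415, 0.0473]
tool_rot: [0.537, -0.46, 0.536, 0.46]
contact_force: [-1.4, 1.8, 5.3]
opening: 0.0292
```

```bash
python3 - <<'E'
from h import *
info();nest();shot("wrist","w16")
E
```

```text
t 14.25 p [0.6314 0.0415 0.0473] x [ 0.001  0.    -1.   ] zyaw 81.24 F [-1.4  1.8  5.3] M [ 0.19  0.08 -0.03] op 0.0292 q [-0.12  0.75  1.36  0.    1.03 -1.54]
nest tcp x -0.0037 y 0.0742 z 0.0473  Fx -1.6 Fy 1.6 Fz 5.3
```

View pics/w16.png

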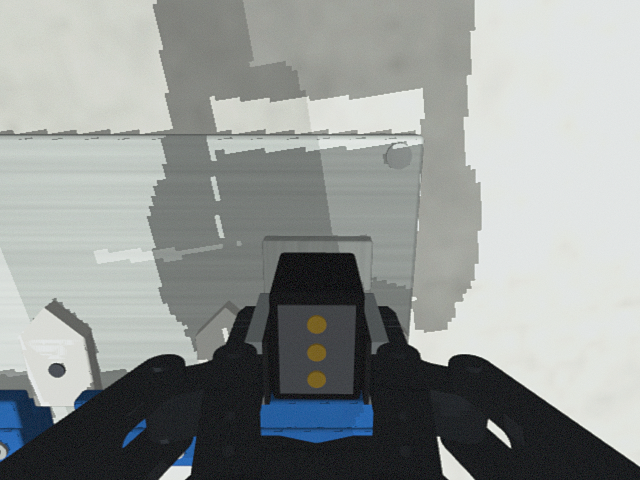

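>>> arm_command:
  steps:
    - {"gripper": 255,"tx": 0,"ty": -0.006,"tz": 0.0005,"rx": 0,"ry": 0,"rz": 0}
    - {"gripper": 255,"tx": 0,"ty": -0.012,"tz": 0.0005,"rx": 0,"ry": 0,"rz": 0}
    - {"gripper": 255,"tx": 0,"ty": -0.012,"tz": 0.0005,"rx": 0,"ry": 0,"rz": 0}

```text
time_s: 14.68
position: [0.643, 0.0403, 0.0473]
tool_rot: [0.537, -0.46, 0.537, 0.46]
contact_force: [-3.0, 2.8, 6.8]
opening: 0.0289
```

```bash
python3 - <<'E'
from h import *
nest()
E
```

```text
nest tcp x 0.0080 y 0.0747 z 0.0473  Fx -3.4 Fy 2.3 Fz 6.8
```

>>> arm_command:
  steps:
    - {"gripper": 255,"tx": 0,"ty": -0.003,"tz": 0.0005,"rx": 0,"ry": 0,"rz": 0}
    - {"gripper": 255,"tx": 0,"ty": -0.006,"tz": 0.0005,"rx": 0,"ry": 0,"rz": 0}
    - {"gripper": 255,"tx": 0,"ty": -0.006,"tz": 0.0005,"rx": 0,"ry": 0,"rz": 0}

```text
time_s: 15.05
position: [0.6473, 0.0401, 0.0474]
tool_rot: [0.535, -0.459, 0.538, 0.462]
contact_force: [-12.8, 2.3, 14.0]
opening: 0.0289
```

```bash
python3 - <<'E'
from h import *
nest()
E
```

```text
nest tcp x 0.0123 y 0.0752 z 0.0474  Fx -13.0 Fy 0.3 Fz 14.0
```

>>> arm_command:
  steps:
    - {"gripper": 255,"tx": 0,"ty": -0.002,"tz": 0,"rx": 0,"ry": 0,"rz": 0}
    - {"gripper": 255,"tx": 0,"ty": -0.002,"tz": 0,"rx": 0,"ry": 0,"rz": 0}

```text
time_s: 15.3
position: [0.6476, 0.0401, 0.0475]
tool_rot: [0.534, -0.458, 0.539, 0.463]
contact_force: [-24.5, 3.1, 21.4]
opening: 0.029
```

```bash
python3 - <<'E'
from h import *
nest();c,_=shot("wrist","w17")
E
```

```text
nest tcp x 0.0125 y 0.0752 z 0.0475  Fx -24.7 Fy -0.6 Fz 21.4
```

View pics/w17.png

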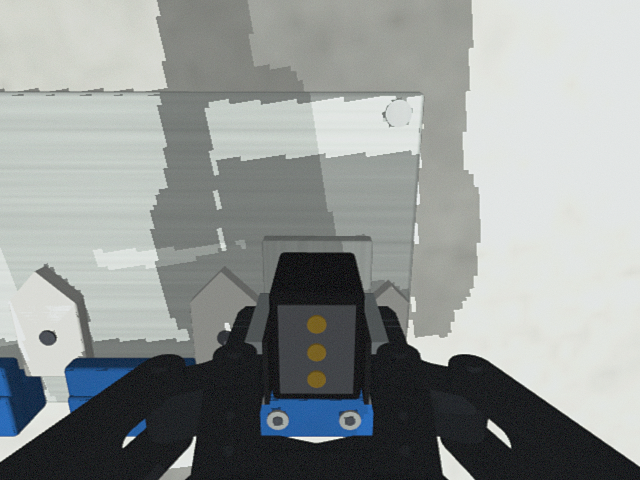

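>>> arm_command:
  steps:
    - {"gripper": 255,"tx": -0.001,"ty": 0.003,"tz": 0,"rx": 0,"ry": 0,"rz": 0}
    - {"gripper": 255,"tx": -0.001,"ty": 0.003,"tz": 0,"rx": 0,"ry": 0,"rz": 0}
    - {"gripper": 85,"tx": -0.001,"ty": 0.003,"tz": 0,"rx": 0,"ry": 0,"rz": 0}
    - {"gripper": 85,"tx": -0.001,"ty": 0.003,"tz": 0,"rx": 0,"ry": 0,"rz": 0}
    - {"gripper": 85,"tx": -0.03,"ty": 0.003,"tz": 0,"rx": 0,"ry": 0,"rz": 0}

```text
time_s: 15.98
position: [0.6471, 0.0397, 0.0749]
tool_rot: [0.536, -0.459, 0.538, 0.461]
contact_force: [0.4, 0.0, -0.1]
opening: 0.0569
```

>>> arm_command:
  steps:
    - {"gripper": 85,"tx": -0.06,"ty": 0,"tz": 0,"rx": 0,"ry": 0,"rz": 0}
    - {"gripper": 85,"tx": -0.09,"ty": 0.03,"tz": 0,"rx": 0,"ry": 0,"rz": 0}
    - {"gripper": 85,"tx": -0.09,"ty": 0.04,"tz": 0,"rx": 0,"ry": 0,"rz": 0}

```text
time_s: 16.35
position: [0.6087, 0.0459, 0.169]
tool_rot: [0.538, -0.462, 0.536, 0.459]
contact_force: [0.5, -0.4, -0.6]
opening: 0.0572
```

```bash
python3 - <<'E'
from h import *
info();c,_=shot("wrist","w18")
go([.492,.376,.18],np.radians(75))
E
```

```text
t 16.35 p [0.6087 0.0459 0.169 ] x [ 0.005 -0.001 -1.   ] zyaw 81.23 F [ 0.5 -0.4 -0.6] M [-0.04  0.04 -0.03] op 0.0572 q [-0.12  0.57  1.34  0.    1.23 -1.53]
at [0.6075 0.0461 0.1671] -> [0.492 0.376 0.18 ] t -0.0131 0.1644 0.3084  r 6.24 0.00 0.05
```

View pics/w18.png

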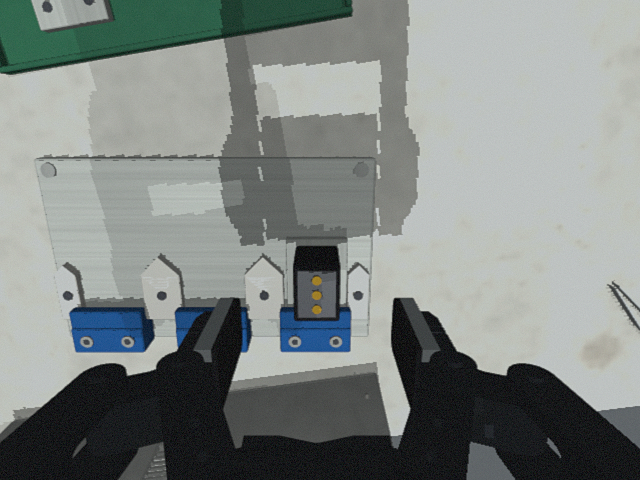

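>>> arm_command:
  steps:
    - {"gripper": 85,"tx": -0.01,"ty": 0.164,"tz": 0.308,"rx": 6,"ry": 0,"rz": 0}
    - {"gripper": 85,"tx": -0.01,"ty": 0.164,"tz": 0.308,"rx": 6,"ry": 0,"rz": 0}
    - {"gripper": 85,"tx": -0.01,"ty": 0.164,"tz": 0.308,"rx": 6,"ry": 0,"rz": 0}
    - {"gripper": 85,"tx": -0.01,"ty": 0.164,"tz": 0.308,"rx": 6,"ry": 0,"rz": 0}
    - {"gripper": 85,"tx": -0.01,"ty": 0.164,"tz": 0.308,"rx": 6,"ry": 0,"rz": 0}

```text
time_s: 17.02
position: [0.5047, 0.3424, 0.1738]
tool_rot: [0.559, -0.431, 0.561, 0.432]
contact_force: [1.0, 0.4, 0.8]
opening: 0.0566
```

>>> arm_command:
  steps:
    - {"gripper": 85,"tx": 0.01,"ty": 0.022,"tz": 0.025,"rx": 0,"ry": 0,"rz": 0}
    - {"gripper": 85,"tx": 0.01,"ty": 0.022,"tz": 0.025,"rx": 0,"ry": 0,"rz": 0}

```text
time_s: 17.27
position: [0.4891, 0.3721, 0.1629]
tool_rot: [0.558, -0.432, 0.561, 0.433]
contact_force: [0.5, -0.2, 0.3]
opening: 0.0566
```

```bash
python3 - <<'E'
from h import *
info();c,_=shot("wrist","w19")
E
```

```text
t 17.27 p [0.4891 0.3721 0.1629] x [-0.004 -0.002 -1.   ] zyaw 75.41 F [ 0.5 -0.2  0.3] M [0.01 0.04 0.01] op 0.0566 q [ 0.46  0.58  1.32  0.    1.24 -0.86]
```

View pics/w19.png

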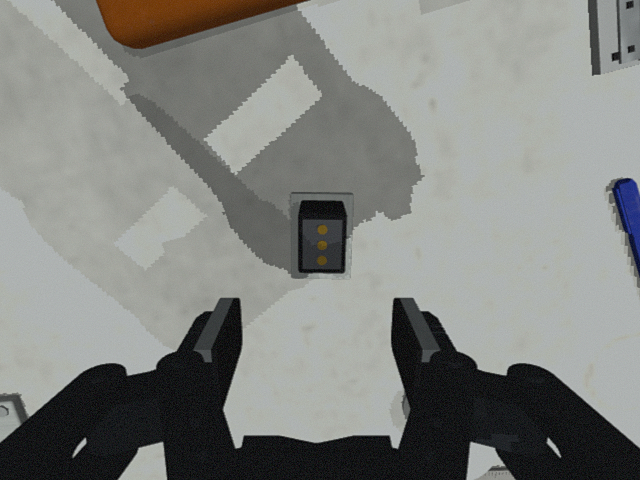

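```bash
python3 -c "
import cv2,numpy as np
i=cv2.imread('pics/w19.png');cv2.imwrite('pics/w19z.png',cv2.resize(i[180:295,272:372],None,fx=5,fy=5,interpolation=cv2.INTER_CUBIC))"
```

```text
(no output)
```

View pics/w19z.png

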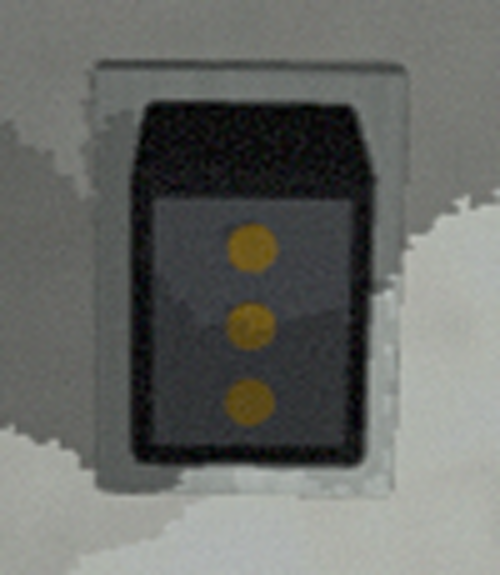

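```bash
python3 - <<'E'
from h import *
c,_=load("w19")
R=lambda u,v,z:ray(c,272+u/5,180+v/5,z)[:2]
a,b,d,e=R(94,68,.008),R(406,70,.008),R(96,491,.008),R(396,494,.008)
x=(d+e-a-b)/2;ya=np.arctan2(x[1],x[0]);print("len",np.linalg.norm(x),np.linalg.norm(b-a),"yaw",np.degrees(ya))
x/=np.linalg.norm(x);o=(a+b+d+e)/4;h=o-.008*x;print("orig",o,"housing",h)
t=np.mean([R(152,198,.047),R(350,198,.047),R(352,445,.047),R(150,445,.047)],0);print("top",t)
go([*h,.033],ya+np.pi/2)
E
```

```text
len 0.06342548482599004 0.04324375291906401 yaw -14.864931307744474
orig [0.50069123 0.37392077] housing [0.49295896 0.3759731 ]
top [0.49350111 0.37568356]
at [0.4901 0.3708 0.1636] -> [0.493 0.376 0.033] t 0.1306 -0.0017 0.0060  r 0.17 -0.12 -0.11
```

>>> arm_command:
  steps:
    - {"gripper": 85,"tx": 0.05,"ty": -0.001,"tz": 0.0055,"rx": 0,"ry": 0,"rz": 0}
    - {"gripper": 85,"tx": 0.1,"ty": -0.001,"tz": 0.0055,"rx": 0,"ry": 0,"rz": 0}
    - {"gripper": 85,"tx": 0.13,"ty": -0.001,"tz": 0.0055,"rx": 0,"ry": 0,"rz": 0}
    - {"gripper": 85,"tx": 0.13,"ty": -0.001,"tz": 0.0055,"rx": 0,"ry": 0,"rz": 0}
    - {"gripper": 255,"tx": 0.13,"ty": -0.001,"tz": 0.0055,"rx": 0,"ry": 0,"rz": 0}

```text
time_s: 17.95
position: [0.4941, 0.3753, 0.0369]
tool_rot: [0.561, -0.431, 0.56, 0.431]
contact_force: [0.3, -0.2, -0.3]
opening: 0.0398
```

>>> arm_command:
  steps:
    - {"gripper": 255,"tx": 0,"ty": 0,"tz": 0,"rx": 0,"ry": 0,"rz": 0}
    - {"gripper": 255,"tx": 0,"ty": 0,"tz": 0,"rx": 0,"ry": 0,"rz": 0}

```text
time_s: 18.2
position: [0.4941, 0.3758, 0.0375]
tool_rot: [0.561, -0.432, 0.559, 0.431]
contact_force: [1.4, -0.8, 6.7]
opening: 0.029
```

```bash
python3 - <<'E'
from h import *
info()
a=np.radians(-8.6);x=np.array([np.cos(a),np.sin(a)])
o=np.array([.62394,-.03242])
T=o-.040*x;print(T)
go([*T,.11],np.radians(81.4))
E
```

```text
t 18.20 p [0.4941 0.3758 0.0375] x [ 0.003  0.001 -1.   ] zyaw 75.23 F [ 1.4 -0.8  6.7] M [-0.38 -0.12 -0.05] op 0.0290 q [ 0.46  0.74  1.4  -0.    0.99 -0.85]
[ 0.58438974 -0.02643859]
at [0.4941 0.3758 0.0375] -> [ 0.5844 -0.0264  0.11  ] t -0.0726 -0.1901 -0.3657  r -6.17 0.10 0.17
```

>>> arm_command:
  steps:
    - {"gripper": 255,"tx": -0.06,"ty": 0,"tz": 0,"rx": 0,"ry": 0,"rz": 0}
    - {"gripper": 255,"tx": -0.08,"ty": -0.19,"tz": -0.366,"rx": -6.2,"ry": 0,"rz": 0}
    - {"gripper": 255,"tx": -0.08,"ty": -0.19,"tz": -0.366,"rx": -6.2,"ry": 0,"rz": 0}
    - {"gripper": 255,"tx": -0.08,"ty": -0.19,"tz": -0.366,"rx": -6.2,"ry": 0,"rz": 0}
    - {"gripper": 255,"tx": -0.08,"ty": -0.19,"tz": -0.366,"rx": -6.2,"ry": 0,"rz": 0}

```text
time_s: 18.82
position: [0.5478, 0.13, 0.1084]
tool_rot: [0.536, -0.461, 0.536, 0.461]
contact_force: [1.4, -0.4, -1.7]
opening: 0.029
```

```bash
python3 - <<'E'
from h import *
info()
go([.5844,-.0270,.085],np.radians(81.4))
E
```

```text
t 18.82 p [0.5478 0.13   0.1084] x [ 0.001  0.    -1.   ] zyaw 81.44 F [ 1.4 -0.4 -1.7] M [-0.01  0.01  0.02] op 0.0290 q [ 0.02  0.54  1.55  0.    1.05 -1.4 ]
at [0.5478 0.13   0.1084] -> [ 0.5844 -0.027   0.085 ] t 0.0234 -0.0595 -0.1499  r 0.04 0.01 0.05
```

>>> arm_command:
  steps:
    - {"gripper": 255,"tx": 0,"ty": -0.0595,"tz": -0.15,"rx": 0,"ry": 0,"rz": 0}
    - {"gripper": 255,"tx": 0,"ty": -0.0595,"tz": -0.15,"rx": 0,"ry": 0,"rz": 0}
    - {"gripper": 255,"tx": 0.02,"ty": -0.0595,"tz": -0.15,"rx": 0,"ry": 0,"rz": 0}
    - {"gripper": 255,"tx": 0.045,"ty": -0.0595,"tz": -0.15,"rx": 0,"ry": 0,"rz": 0}
    - {"gripper": 255,"tx": 0.045,"ty": -0.0595,"tz": -0.15,"rx": 0,"ry": 0,"rz": 0}

```text
time_s: 19.45
position: [0.5831, -0.0253, 0.0615]
tool_rot: [0.535, -0.46, 0.537, 0.462]
contact_force: [0.1, -0.1, -1.0]
opening: 0.0294
```

```bash
python3 - <<'E'
from h import *
info();nest();shot("wrist","w20")
go([.5844,-.0270,.0475],np.radians(81.4))
E
```

```text
t 19.45 p [ 0.5831 -0.0253  0.0615] x [-0.003  0.001 -1.   ] zyaw 81.39 F [ 0.1 -0.1 -1. ] M [-0.02  0.02 -0.01] op 0.0294 q [-0.24  0.65  1.52  0.    0.98 -1.66]
nest tcp x -0.0414 y 0.0009 z 0.0615  Fx 0.1 Fy -0.1 Fz -1.0
at [ 0.5839 -0.025   0.0629] -> [ 0.5844 -0.027   0.0475] t 0.0154 -0.0008 -0.0019  r 0.04 0.01 -0.05
```

View pics/w20.png

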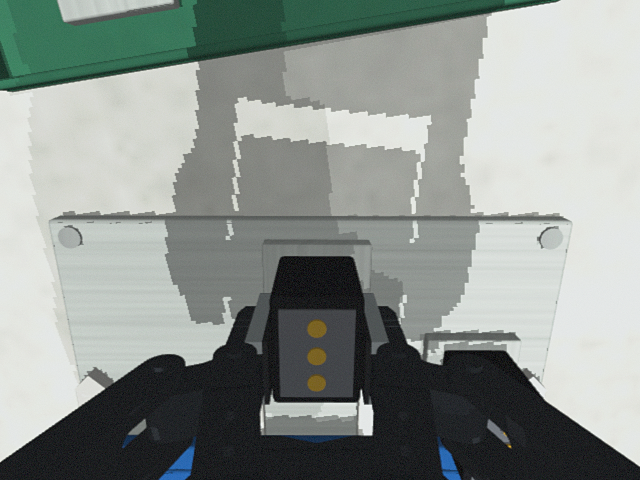

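>>> arm_command:
  steps:
    - {"gripper": 255,"tx": 0.012,"ty": 0,"tz": -0.002,"rx": 0,"ry": 0,"rz": 0}
    - {"gripper": 255,"tx": 0.016,"ty": 0,"tz": -0.002,"rx": 0,"ry": 0,"rz": 0}
    - {"gripper": 255,"tx": 0.016,"ty": -0.01,"tz": -0.002,"rx": 0,"ry": 0,"rz": 0}
    - {"gripper": 255,"tx": 0.016,"ty": -0.02,"tz": -0.002,"rx": 0,"ry": 0,"rz": 0}
    - {"gripper": 255,"tx": 0.016,"ty": -0.02,"tz": -0.002,"rx": 0,"ry": 0,"rz": 0}

```text
time_s: 20.12
position: [0.6051, -0.0303, 0.0475]
tool_rot: [0.537, -0.462, 0.535, 0.46]
contact_force: [3.8, -0.5, 3.2]
opening: 0.0294
```

```bash
python3 - <<'E'
from h import *
nest();info()
E
```

```text
nest tcp x -0.0190 y -0.0008 z 0.0475  Fx 3.8 Fy 0.1 Fz 3.2
t 20.12 p [ 0.6051 -0.0303  0.0475] x [ 0.003 -0.001 -1.   ] zyaw 81.44 F [ 3.8 -0.5  3.2] M [ 0.   -0.52 -0.01] op 0.0294 q [-0.24  0.7   1.45  0.    0.98 -1.66]
```

>>> arm_command:
  steps:
    - {"gripper": 255,"tx": 0,"ty": -0.008,"tz": 0,"rx": 0,"ry": 0,"rz": 0}
    - {"gripper": 255,"tx": 0,"ty": -0.016,"tz": 0,"rx": 0,"ry": 0,"rz": 0}
    - {"gripper": 255,"tx": 0,"ty": -0.022,"tz": 0,"rx": 0,"ry": 0,"rz": 0}
    - {"gripper": 255,"tx": 0,"ty": -0.022,"tz": 0,"rx": 0,"ry": 0,"rz": 0}

```text
time_s: 20.62
position: [0.6255, -0.0334, 0.0475]
tool_rot: [0.536, -0.461, 0.536, 0.461]
contact_force: [-5.0, -0.1, 8.4]
opening: 0.029
```

```bash
python3 - <<'E'
from h import *
nest();info()
E
```

```text
nest tcp x 0.0016 y -0.0007 z 0.0475  Fx -4.9 Fy -0.9 Fz 8.4
t 20.62 p [ 0.6255 -0.0334  0.0475] x [ 0. -0. -1.] zyaw 81.44 F [-5.  -0.1  8.4] M [0.19 0.41 0.02] op 0.0290 q [-0.24  0.74  1.38 -0.    1.02 -1.66]
```

>>> arm_command:
  steps:
    - {"gripper": 255,"tx": -0.0005,"ty": -0.006,"tz": 0,"rx": 0,"ry": 0,"rz": 0}
    - {"gripper": 255,"tx": -0.0005,"ty": -0.01,"tz": 0,"rx": 0,"ry": 0,"rz": 0}
    - {"gripper": 255,"tx": -0.0005,"ty": -0.012,"tz": 0,"rx": 0,"ry": 0,"rz": 0}
    - {"gripper": 255,"tx": -0.0005,"ty": -0.012,"tz": 0,"rx": 0,"ry": 0,"rz": 0}

```text
time_s: 21.12
position: [0.6343, -0.0347, 0.0478]
tool_rot: [0.534, -0.459, 0.538, 0.464]
contact_force: [-23.9, 1.1, 20.9]
opening: 0.0288
```

```bash
python3 - <<'E'
from h import *
nest()
E
```

```text
nest tcp x 0.0106 y -0.0007 z 0.0478  Fx -23.8 Fy -2.4 Fz 20.9
```

>>> arm_command:
  steps:
    - {"gripper": 255,"tx": -0.001,"ty": 0.002,"tz": 0,"rx": 0,"ry": 0,"rz": 0}
    - {"gripper": 255,"tx": -0.001,"ty": 0.002,"tz": 0,"rx": 0,"ry": 0,"rz": 0}
    - {"gripper": 85,"tx": -0.001,"ty": 0.002,"tz": 0,"rx": 0,"ry": 0,"rz": 0}
    - {"gripper": 85,"tx": -0.001,"ty": 0.002,"tz": 0,"rx": 0,"ry": 0,"rz": 0}
    - {"gripper": 85,"tx": -0.03,"ty": 0.002,"tz": 0,"rx": 0,"ry": 0,"rz": 0}

```text
time_s: 21.75
position: [0.6343, -0.0348, 0.0755]
tool_rot: [0.535, -0.46, 0.537, 0.462]
contact_force: [-0.1, 0.8, 0.4]
opening: 0.0573
```

>>> arm_command:
  steps:
    - {"gripper": 85,"tx": -0.06,"ty": 0,"tz": 0,"rx": 0,"ry": 0,"rz": 0}
    - {"gripper": 85,"tx": -0.1,"ty": 0.03,"tz": 0,"rx": 0,"ry": 0,"rz": 0}
    - {"gripper": 85,"tx": -0.1,"ty": 0.04,"tz": 0,"rx": 0,"ry": 0,"rz": 0}

```text
time_s: 22.12
position: [0.5961, -0.0291, 0.1805]
tool_rot: [0.537, -0.463, 0.535, 0.459]
contact_force: [-0.4, -0.4, -0.1]
opening: 0.0574
```

```bash
python3 - <<'E'
from h import *
info();c,_=shot("wrist","w21")
E
```

```text
t 22.12 p [ 0.5961 -0.0291  0.1805] x [ 0.006 -0.001 -1.   ] zyaw 81.44 F [-0.4 -0.4 -0.1] M [-0.05 -0.01  0.03] op 0.0574 q [-0.24  0.52  1.37  0.    1.24 -1.67]
```

View pics/w21.png

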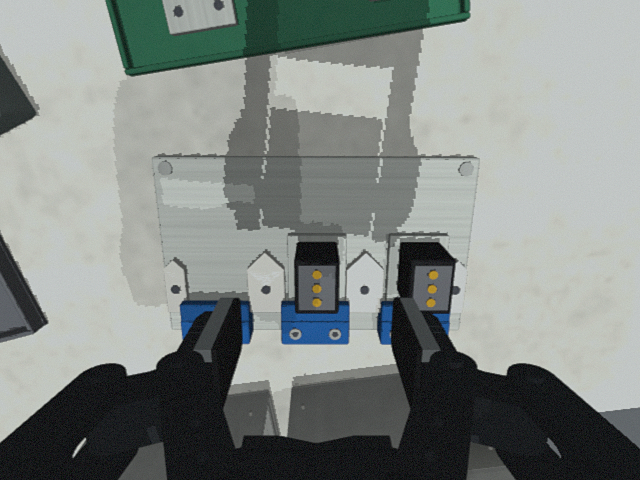

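```bash
python3 - <<'E'
from h import *
c,_=load("w21");a=np.radians(-8.6);x=np.array([np.cos(a),np.sin(a)]);y=np.array([-x[1],x[0]]);o=np.array([.62394,-.03242])
for u,v in ((289,237),(346,237),(388,236),(448,236)):
    P=ray(c,u,v,.018)[:2]-o;print((P@x).round(4),(P@y).round(4))
go([.47,-.25,.30],np.radians(60))
E
```

```text
-0.0135 -0.0196
-0.0135 0.0223
-0.0143 0.0531
-0.0143 0.0973
at [ 0.5949 -0.0288  0.1782] -> [ 0.47 -0.25  0.3 ] t -0.1219 0.0903 -0.2374  r 21.44 0.01 0.11
```

Back edges at x = -13.5 and -14.3 mm (expected -14): both home. Now look at the start box.

>>> arm_command:
  steps:
    - {"gripper": 85,"tx": -0.06,"ty": 0.02,"tz": -0.03,"rx": 0,"ry": 0,"rz": 0}
    - {"gripper": 85,"tx": -0.12,"ty": 0.09,"tz": -0.237,"rx": 21,"ry": 0,"rz": 0}
    - {"gripper": 85,"tx": -0.12,"ty": 0.09,"tz": -0.237,"rx": 21,"ry": 0,"rz": 0}
    - {"gripper": 85,"tx": -0.12,"ty": 0.09,"tz": -0.237,"rx": 21,"ry": 0,"rz": 0}
    - {"gripper": 85,"tx": -0.12,"ty": 0.09,"tz": -0.237,"rx": 21,"ry": 0,"rz": 0}

```text
time_s: 22.8
position: [0.4704, -0.2522, 0.2965]
tool_rot: [0.611, -0.355, 0.612, 0.356]
contact_force: [0.7, 0.7, 0.3]
opening: 0.057
```

>>> arm_command:
  steps:
    - {"gripper": 85,"tx": 0,"ty": 0.01,"tz": -0.04,"rx": 0,"ry": 0,"rz": 0}
    - {"gripper": 85,"tx": 0,"ty": 0.01,"tz": -0.04,"rx": 0,"ry": 0,"rz": 0}

```text
time_s: 23.05
position: [0.4418, -0.2817, 0.2958]
tool_rot: [0.611, -0.354, 0.612, 0.355]
contact_force: [-0.0, 0.7, -1.0]
opening: 0.0563
```

```bash
python3 - <<'E'
from h import *
info();c,_=shot("wrist","w22")
E
```

```text
t 23.05 p [ 0.4418 -0.2817  0.2958] x [-0.002  0.001 -1.   ] zyaw 60.22 F [-0.   0.7 -1. ] M [0.01 0.01 0.03] op 0.0563 q [-0.79  0.28  1.42 -0.    1.44 -1.84]
```

View pics/w22.png

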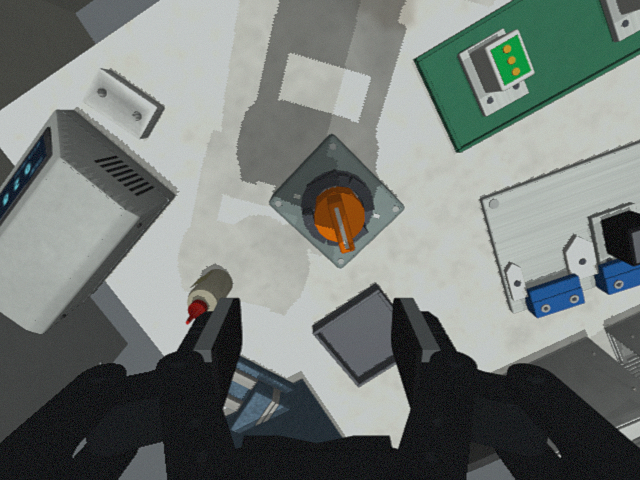

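```bash
python3 -c "
import cv2,numpy as np
i=cv2.imread('pics/w22.png');cv2.imwrite('pics/w22z.png',cv2.resize(i[125:275,262:412],None,fx=4,fy=4,interpolation=cv2.INTER_CUBIC))
cv2.imwrite('pics/w22y.png',cv2.resize(i[275:395,300:420],None,fx=4,fy=4,interpolation=cv2.INTER_CUBIC))"
```

```text
(no output)
```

View pics/w22z.png

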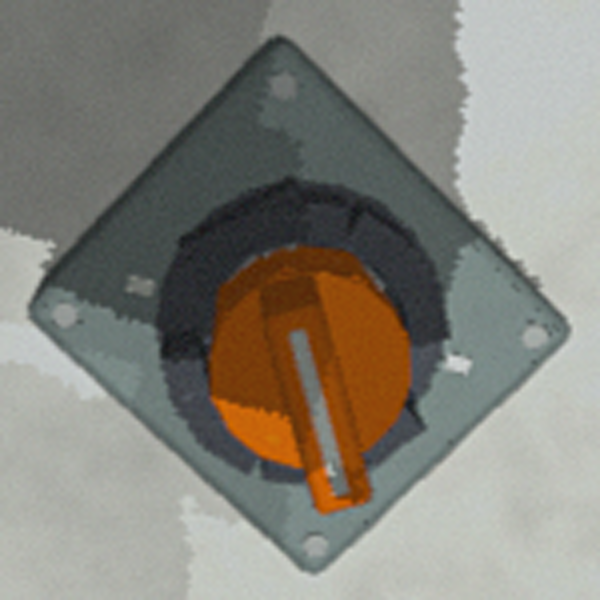

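View pics/w22y.png

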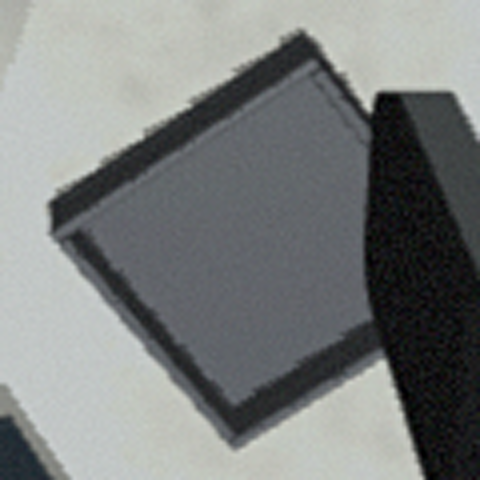

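```bash
python3 - <<'E'
from h import *
c,_=load("w22")
R=lambda u,v,z:ray(c,262+u/4,125+v/4,z)[:2]
T,L,B,Q=[R(*k,.04) for k in((283,38),(33,308),(315,572),(568,332))]
ang=lambda d:np.degrees(np.arctan2(d[1],d[0]))
print("box ctr",(T+L+B+Q)/4,"edges",[(round(float(np.linalg.norm(d)),4),round(float(ang(d)),1)) for d in(L-T,B-L,Q-B,T-Q)])
m1,m2=R(140,284,.04),R(458,363,.04);print("marks",m1,m2,"mid",(m1+m2)/2,"ang",ang(m2-m1))
b1,b2=R(297,333,.117),R(343,495,.117);print("bar",np.linalg.norm(b2-b1),ang(b2-b1),(b1+b2)/2)
# cap top disc z=.085
i=cv2.imread("pics/w22.png");h=cv2.cvtColor(i,cv2.COLOR_BGR2HSV);m=cv2.inRange(h,(3,120,60),(20,255,255));m[:,420:]=0;m[:120]=0;m[280:]=0
cs,_=cv2.findContours(m,0,2);k=max(cs,key=cv2.contourArea);print(cv2.boundingRect(k))
d1,d2=R(212,355,.085),R(412,355,.085);print("disc",np.linalg.norm(d2-d1),(d1+d2)/2)
S=lambda u,v,z:ray(c,300+u/4,275+v/4,z)[:2]
a,b,d=S(302,33,.018),S(52,205,.018),S(236,442,.018)
print("tray",np.linalg.norm(b-a),ang(b-a),np.linalg.norm(d-b),ang(d-b),"ctr",(a+d)/2)
t=cal("top");print("top tray",ray(t,435,212,.018))
E
```

```text
box ctr [ 0.46045904 -0.26791779] edges [(0.0855, -73.0), (0.0957, 15.6), (0.0853, 106.2), (0.0969, -164.5)]
marks [ 0.43419412 -0.29674933] [ 0.48866193 -0.2403138 ] mid [ 0.46142802 -0.26853157] ang 46.0164719890074
bar 0.03389271083326314 -13.501790195035872 [ 0.46186447 -0.26877338]
(314, 186, 51, 68)
disc 0.04222807096530556 [ 0.45845283 -0.26663759]
tray 0.08449859982470047 -82.16023692981763 0.09395529565013953 4.795777214295693 ctr [ 0.61339577 -0.31308586]
top tray [ 0.61268176 -0.31382257  0.018     ]
```

>>> arm_command:
  steps:
    - {"gripper": 85,"tx": 0,"ty": 0,"tz": 0,"rx": 53,"ry": 0,"rz": 0}
    - {"gripper": 85,"tx": 0,"ty": 0,"tz": 0,"rx": 53,"ry": 0,"rz": 0}
    - {"gripper": 85,"tx": 0,"ty": 0,"tz": 0,"rx": 53,"ry": 0,"rz": 0}
    - {"gripper": 85,"tx": 0,"ty": 0,"tz": 0,"rx": 53,"ry": 0,"rz": 0}
    - {"gripper": 85,"tx": 0,"ty": 0,"tz": 0,"rx": 53,"ry": 0,"rz": 0}

```text
time_s: 23.72
position: [0.4438, -0.279, 0.2962]
tool_rot: [0.705, -0.044, 0.706, 0.045]
contact_force: [0.4, 0.1, -0.1]
opening: 0.0567
```

>>> arm_command:
  steps:
    - {"gripper": 85,"tx": 0,"ty": 0,"tz": 0,"rx": 53,"ry": 0,"rz": 0}
    - {"gripper": 85,"tx": 0,"ty": 0,"tz": 0,"rx": 53,"ry": 0,"rz": 0}
    - {"gripper": 85,"tx": 0,"ty": 0,"tz": 0,"rx": 53,"ry": 0,"rz": 0}
    - {"gripper": 85,"tx": 0,"ty": 0,"tz": 0,"rx": 53,"ry": 0,"rz": 0}
    - {"gripper": 85,"tx": 0,"ty": 0,"tz": 0,"rx": 53,"ry": 0,"rz": 0}

```text
time_s: 24.35
position: [0.4438, -0.279, 0.2962]
tool_rot: [0.651, 0.276, 0.652, -0.275]
contact_force: [-0.3, 1.4, -0.0]
opening: 0.0566
```

>>> arm_command:
  steps:
    - {"gripper": 85,"tx": 0,"ty": 0,"tz": 0,"rx": 53,"ry": 0,"rz": 0}
    - {"gripper": 85,"tx": 0,"ty": 0,"tz": 0,"rx": 53,"ry": 0,"rz": 0}
    - {"gripper": 85,"tx": 0,"ty": 0,"tz": 0,"rx": 53,"ry": 0,"rz": 0}
    - {"gripper": 85,"tx": 0,"ty": 0,"tz": 0,"rx": 53,"ry": 0,"rz": 0}
    - {"gripper": 85,"tx": 0,"ty": 0,"tz": 0,"rx": 53,"ry": 0,"rz": 0}

```text
time_s: 24.98
position: [0.4438, -0.279, 0.2962]
tool_rot: [0.46, 0.537, 0.461, -0.537]
contact_force: [0.7, 0.2, -0.5]
opening: 0.0575
```

```bash
python3 - <<'E'
from h import *
info();go([.461,-.2683,.18],np.radians(-104.2))
E
```

```text
t 24.98 p [ 0.4438 -0.279   0.2962] x [-0.001  0.001 -1.   ] zyaw -98.83 F [ 0.7  0.2 -0.5] M [-0.03 -0.01  0.02] op 0.0575 q [-0.79  0.28  1.42  0.    1.44  0.94]
at [ 0.4438 -0.279   0.2962] -> [ 0.461  -0.2683  0.18  ] t 0.1162 0.0155 -0.0131  r 5.37 -0.06 0.06
```

>>> arm_command:
  steps:
    - {"gripper": 110,"tx": 0.04,"ty": 0.0155,"tz": -0.013,"rx": 5.4,"ry": 0,"rz": 0}
    - {"gripper": 110,"tx": 0.09,"ty": 0.0155,"tz": -0.013,"rx": 5.4,"ry": 0,"rz": 0}
    - {"gripper": 110,"tx": 0.11,"ty": 0.0155,"tz": -0.013,"rx": 5.4,"ry": 0,"rz": 0}
    - {"gripper": 110,"tx": 0.11,"ty": 0.0155,"tz": -0.013,"rx": 5.4,"ry": 0,"rz": 0}

```text
time_s: 25.48
position: [0.4603, -0.2681, 0.1853]
tool_rot: [-0.434, -0.557, -0.437, 0.557]
contact_force: [0.0, 0.7, -0.3]
opening: 0.0484
```

```bash
python3 - <<'E'
from h import *
info();shot("wrist","w23");go([.461,-.2683,.109],np.radians(-104.2))
E
```

```text
t 25.48 p [ 0.4603 -0.2681  0.1853] x [-0.003  0.003 -1.   ] zyaw -103.91 F [ 0.   0.7 -0.3] M [-0.04  0.    0.02] op 0.0484 q [-0.75  0.39  1.57  0.    1.19  1.07]
at [ 0.4607 -0.2687  0.1868] -> [ 0.461  -0.2683  0.109 ] t 0.0778 0.0003 -0.0004  r 0.28 -0.04 0.05
```

View pics/w23.png

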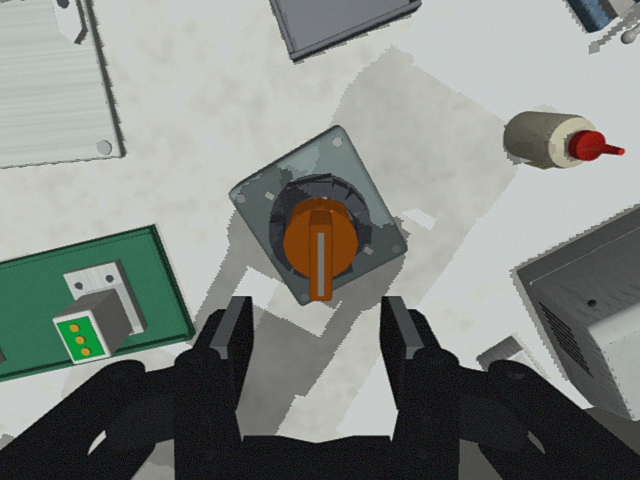

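```bash
python3 - <<'E'
from h import *
c,_=load("w23");p,r,s=st()
ang=lambda d:np.degrees(np.arctan2(d[1],d[0]))
a,b=ray(c,320,232,.117)[:2],ray(c,322,297,.117)[:2];print("bar mid",(a+b)/2,ang(b-a))
print("disc",(ray(c,284,237,.085)+ray(c,358,237,.085))/2)
B=[ray(c,u,v,.04)[:2] for u,v in((339,126),(229,190),(303,305),(407,249))];print("box",np.mean(B,0),ang(B[3]-B[0]),ang(B[2]-B[1]),ang(B[0]-B[1]))
m=[ray(c,u,v,.04)[:2] for u,v in((270,196),(367,250))];print("marks",np.mean(m,0),ang(m[0]-m[1]))
E
```

```text
bar mid [ 0.46065588 -0.26938894] 167.96205633114056
disc [ 0.46530822 -0.27074836  0.085     ]
box [ 0.46277997 -0.26968182] -163.381462690033 -164.11271029248243 -74.30385223975784
marks [ 0.46100407 -0.26898741] 46.1684930947446
```

>>> arm_command:
  steps:
    - {"gripper": 110,"tx": 0.04,"ty": 0.0005,"tz": 0,"rx": 0,"ry": 0,"rz": 0}
    - {"gripper": 110,"tx": 0.077,"ty": 0.0005,"tz": 0,"rx": 0,"ry": 0,"rz": 0}
    - {"gripper": 110,"tx": 0.077,"ty": 0.0005,"tz": 0,"rx": 0,"ry": 0,"rz": 0}
    - {"gripper": 255,"tx": 0.077,"ty": 0.0005,"tz": 0,"rx": 0,"ry": 0,"rz": 0}
    - {"gripper": 255,"tx": 0.077,"ty": 0.0005,"tz": 0,"rx": 0,"ry": 0,"rz": 0}
  grip_force: 80

```text
time_s: 26.15
position: [0.4614, -0.2699, 0.112]
tool_rot: [0.437, 0.557, 0.434, -0.557]
contact_force: [-0.6, 0.2, 0.3]
opening: 0.0129
```

>>> arm_command:
  steps:
    - {"gripper": 255,"tx": 0,"ty": 0,"tz": 0,"rx": 0,"ry": 0,"rz": 0}
    - {"gripper": 255,"tx": 0,"ty": 0,"tz": 0,"rx": 0,"ry": 0,"rz": 0}

```text
time_s: 26.4
position: [0.4613, -0.2699, 0.1116]
tool_rot: [0.437, 0.557, 0.434, -0.557]
contact_force: [0.7, 0.4, 6.0]
opening: 0.0103
```

```bash
python3 - <<'E'
from h import *
info();shot("wrist","w24")
E
```

```text
t 26.40 p [ 0.4613 -0.2699  0.1116] x [ 0.002 -0.002 -1.   ] zyaw -103.98 F [0.7 0.4 6. ] M [ 0.1  -0.2   0.02] op 0.0103 q [-0.75  0.48  1.64  0.    1.01  1.07]
```

View pics/w24.png

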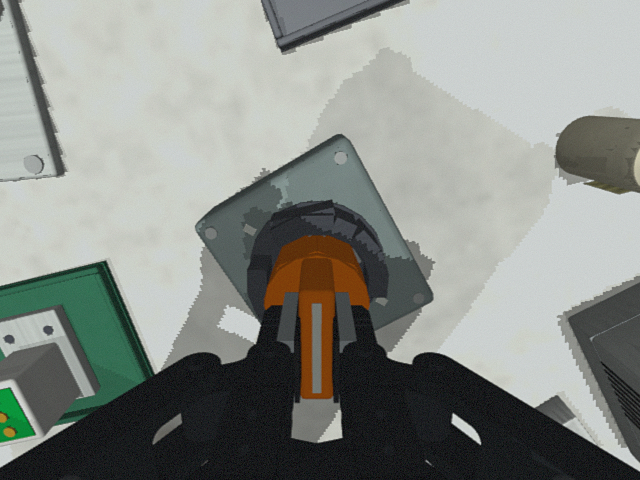

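>>> arm_command:
  steps:
    - {"gripper": 255,"tx": 0.004,"ty": 0,"tz": 0,"rx": 0,"ry": 0,"rz": 0}
    - {"gripper": 255,"tx": 0.008,"ty": 0,"tz": 0,"rx": 0,"ry": 0,"rz": 0}
    - {"gripper": 255,"tx": 0.008,"ty": 0,"tz": 0,"rx": 0,"ry": 0,"rz": 0}
    - {"gripper": 255,"tx": 0.008,"ty": 0,"tz": 0,"rx": 0,"ry": 0,"rz": 0}

```text
time_s: 26.95
position: [0.4614, -0.2699, 0.104]
tool_rot: [0.437, 0.557, 0.434, -0.557]
contact_force: [-0.8, 1.0, 9.8]
opening: 0.0104
```

```bash
python3 - <<'E'
from h import *
info()
E
```

```text
t 26.95 p [ 0.4614 -0.2699  0.104 ] x [ 0.002 -0.002 -1.   ] zyaw -103.97 F [-0.8  1.   9.8] M [0.33 0.15 0.02] op 0.0104 q [-0.75  0.49  1.65  0.    1.    1.07]
```

>>> arm_command:
  steps:
    - {"gripper": 255,"tx": 0.0003,"ty": 0,"tz": 0,"rx": -5,"ry": 0,"rz": 0}
    - {"gripper": 255,"tx": 0.0003,"ty": 0,"tz": 0,"rx": -10,"ry": 0,"rz": 0}
    - {"gripper": 255,"tx": 0.0003,"ty": 0,"tz": 0,"rx": -10,"ry": 0,"rz": 0}

```text
time_s: 27.32
position: [0.4615, -0.2701, 0.1038]
tool_rot: [0.484, 0.517, 0.481, -0.517]
contact_force: [-0.2, 1.0, 10.3]
opening: 0.0105
```

```bash
python3 - <<'E'
from h import *
info()
E
```

```text
t 27.32 p [ 0.4615 -0.2701  0.1038] x [ 0.003 -0.003 -1.   ] zyaw -93.92 F [-0.2  1.  10.3] M [0.19 0.04 0.05] op 0.0105 q [-0.75  0.49  1.65  0.    1.    0.89]
```

Turning freely (low torque). Continue to about 61°.

>>> arm_command:
  steps:
    - {"gripper": 255,"tx": 0,"ty": 0,"tz": 0,"rx": -8,"ry": 0,"rz": 0}
    - {"gripper": 255,"tx": 0,"ty": 0,"tz": 0,"rx": -16,"ry": 0,"rz": 0}
    - {"gripper": 255,"tx": 0,"ty": 0,"tz": 0,"rx": -24,"ry": 0,"rz": 0}
    - {"gripper": 255,"tx": 0,"ty": 0,"tz": 0,"rx": -30,"ry": 0,"rz": 0}
    - {"gripper": 255,"tx": 0,"ty": 0,"tz": 0,"rx": -30,"ry": 0,"rz": 0}

```text
time_s: 27.95
position: [0.4616, -0.2702, 0.1039]
tool_rot: [0.601, 0.374, 0.599, -0.374]
contact_force: [1.3, 0.2, 10.4]
opening: 0.0104
```

```bash
python3 - <<'E'
from h import *
info()
E
```

```text
t 27.95 p [ 0.4616 -0.2702  0.1039] x [ 0.003 -0.003 -1.   ] zyaw -63.91 F [ 1.3  0.2 10.4] M [ 0.16 -0.03  0.1 ] op 0.0104 q [-0.75  0.49  1.65  0.    1.    0.37]
```

>>> arm_command:
  steps:
    - {"gripper": 255,"tx": 0,"ty": 0,"tz": 0,"rx": -8,"ry": 0,"rz": 0}
    - {"gripper": 255,"tx": 0,"ty": 0,"tz": 0,"rx": -14,"ry": 0,"rz": 0}
    - {"gripper": 255,"tx": 0,"ty": 0,"tz": 0,"rx": -19,"ry": 0,"rz": 0}
    - {"gripper": 255,"tx": 0,"ty": 0,"tz": 0,"rx": -21,"ry": 0,"rz": 0}
    - {"gripper": 255,"tx": 0,"ty": 0,"tz": 0,"rx": -21,"ry": 0,"rz": 0}

```text
time_s: 28.58
position: [0.4616, -0.2702, 0.1038]
tool_rot: [0.659, 0.258, 0.657, -0.259]
contact_force: [1.0, 0.7, 10.1]
opening: 0.0102
```

```bash
python3 - <<'E'
from h import *
info();shot("wrist","w25")
E
```

```text
t 28.57 p [ 0.4616 -0.2702  0.1038] x [ 0.003 -0.003 -1.   ] zyaw -42.96 F [ 1.   0.7 10.1] M [ 0.16 -0.02 -0.01] op 0.0102 q [-0.75  0.49  1.65  0.    1.    0.  ]
```

View pics/w25.png

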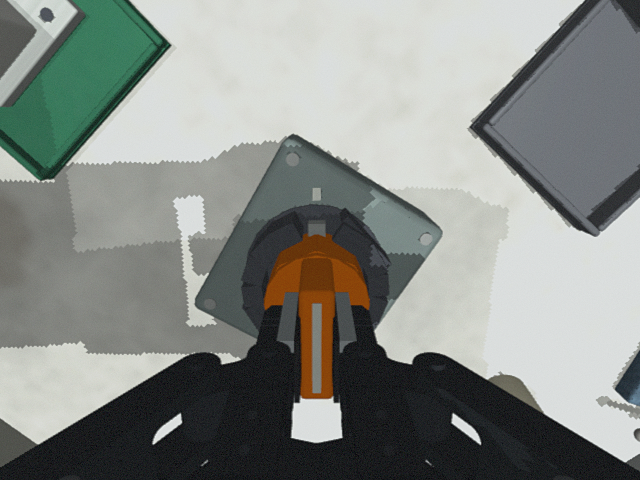

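>>> arm_command:
  steps:
    - {"gripper": 255,"tx": -0.006,"ty": 0,"tz": 0,"rx": 0,"ry": 0,"rz": 0}
    - {"gripper": 255,"tx": -0.012,"ty": 0,"tz": 0,"rx": 0,"ry": 0,"rz": 0}
    - {"gripper": 255,"tx": -0.018,"ty": 0,"tz": 0,"rx": 0,"ry": 0,"rz": 0}
    - {"gripper": 255,"tx": -0.018,"ty": 0,"tz": 0,"rx": 0,"ry": 0,"rz": 0}

```text
time_s: 29.12
position: [0.4607, -0.2694, 0.1202]
tool_rot: [0.658, 0.259, 0.658, -0.259]
contact_force: [-0.0, -0.3, -1.2]
opening: 0.0105
```

```bash
python3 - <<'E'
from h import *
info()
E
```

```text
t 29.12 p [ 0.4607 -0.2694  0.1202] x [ 0. -0. -1.] zyaw -42.97 F [-0.  -0.3 -1.2] M [ 0.04  0.04 -0.04] op 0.0105 q [-0.75  0.47  1.64 -0.    1.04  0.  ]
```

```bash
python3 - <<'E'
from h import *
go([.613,-.3135,.17],np.radians(-43))
E
```

```text
at [ 0.4607 -0.2694  0.1202] -> [ 0.613  -0.3135  0.17  ] t -0.0498 0.0716 0.1415  r 0.03 0.02 0.00
```

>>> arm_command:
  steps:
    - {"gripper": 255,"tx": -0.05,"ty": 0,"tz": 0,"rx": 0,"ry": 0,"rz": 0}
    - {"gripper": 255,"tx": -0.07,"ty": 0,"tz": 0,"rx": 0,"ry": 0,"rz": 0}

```text
time_s: 29.38
position: [0.4611, -0.2697, 0.1919]
tool_rot: [0.659, 0.259, 0.657, -0.259]
contact_force: [-0.4, 0.0, -1.5]
opening: 0.0104
```

```bash
python3 - <<'E'
from h import *
info();c,_=shot("wrist","w26")
go([.613,-.3135,.13],np.radians(-43))
E
```

```text
t 29.38 p [ 0.4611 -0.2697  0.1919] x [ 0.002 -0.002 -1.   ] zyaw -42.97 F [-0.4  0.  -1.5] M [0.02 0.02 0.  ] op 0.0104 q [-0.75  0.38  1.56 -0.    1.2   0.  ]
at [ 0.4615 -0.2701  0.1936] -> [ 0.613  -0.3135  0.13  ] t 0.0643 0.0715 0.1401  r 0.03 0.30 0.00
```

View pics/w26.png

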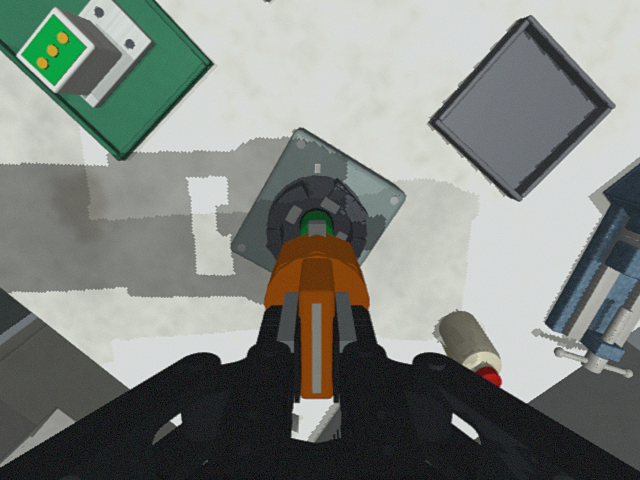

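```bash
python3 - <<'E'
from h import *
c,_=load("w26")
B=np.array([ray(c,u,v,.018)[:2] for u,v in((530,17),(612,105),(517,198),(431,123))]);T=B.mean(0);print(T)
T=(T+[.6134,-.3131])/2
go([*T,.15],np.radians(-43))
E
```

```text
[ 0.6168271  -0.31317609]
at [ 0.4615 -0.2701  0.1936] -> [ 0.6151 -0.3131  0.15  ] t 0.0444 0.0732 0.1415  r 0.03 0.30 0.00
```

>>> arm_command:
  steps:
    - {"gripper": 255,"tx": 0,"ty": 0.073,"tz": 0.1415,"rx": 0,"ry": 0,"rz": 0}
    - {"gripper": 255,"tx": 0,"ty": 0.073,"tz": 0.1415,"rx": 0,"ry": 0,"rz": 0}
    - {"gripper": 255,"tx": 0.02,"ty": 0.073,"tz": 0.1415,"rx": 0,"ry": 0,"rz": 0}
    - {"gripper": 255,"tx": 0.07,"ty": 0.073,"tz": 0.1415,"rx": 0,"ry": 0,"rz": 0}
    - {"gripper": 255,"tx": 0.09,"ty": 0.073,"tz": 0.1415,"rx": 0,"ry": 0,"rz": 0}

```text
time_s: 30.05
position: [0.6127, -0.3113, 0.0947]
tool_rot: [0.656, 0.26, 0.66, -0.258]
contact_force: [-0.1, -0.6, 0.4]
opening: 0.0107
```

```bash
python3 - <<'E'
from h import *
info();c,_=shot("wrist","w27");go([.6151,-.3131,.067],np.radians(-43))
E
```

```text
t 30.05 p [ 0.6127 -0.3113  0.0947] x [-0.006  0.004 -1.   ] zyaw -42.96 F [-0.1 -0.6  0.4] M [ 0.01  0.   -0.04] op 0.0107 q [-0.64  0.81  1.11 -0.    1.23  0.11]
at [ 0.6122 -0.3111  0.0932] -> [ 0.6151 -0.3131  0.067 ] t 0.0261 0.0005 0.0038  r 0.03 -0.52 0.06
```

View pics/w27.png

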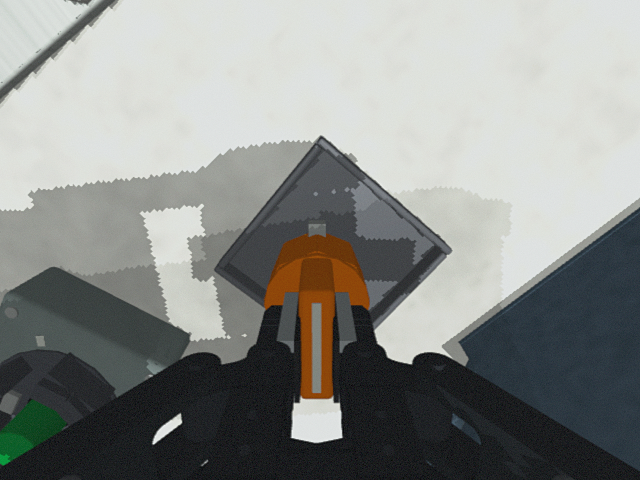

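>>> arm_command:
  steps:
    - {"gripper": 255,"tx": 0.012,"ty": 0.0005,"tz": 0.006,"rx": 0,"ry": -0.3,"rz": 0}
    - {"gripper": 255,"tx": 0.022,"ty": 0.0005,"tz": 0.006,"rx": 0,"ry": -0.3,"rz": 0}
    - {"gripper": 255,"tx": 0.0265,"ty": 0.0005,"tz": 0.006,"rx": 0,"ry": -0.3,"rz": 0}
    - {"gripper": 255,"tx": 0.0265,"ty": 0.0005,"tz": 0.006,"rx": 0,"ry": -0.3,"rz": 0}

```text
time_s: 30.6
position: [0.6187, -0.3162, 0.0735]
tool_rot: [0.66, 0.258, 0.656, -0.26]
contact_force: [-0.2, 0.0, 0.5]
opening: 0.01
```

```bash
python3 - <<'E'
from h import *
info()
E
```

```text
t 30.60 p [ 0.6187 -0.3162  0.0735] x [ 0.004 -0.004 -1.   ] zyaw -42.97 F [-0.2  0.   0.5] M [ 0.02 -0.03 -0.01] op 0.0100 q [-0.64  0.85  1.1  -0.    1.19  0.11]
```

>>> arm_command:
  steps:
    - {"gripper": 255,"tx": 0.003,"ty": 0,"tz": 0,"rx": 0,"ry": 0,"rz": 0}
    - {"gripper": 255,"tx": 0.006,"ty": 0,"tz": 0,"rx": 0,"ry": 0,"rz": 0}
    - {"gripper": 255,"tx": 0.006,"ty": 0,"tz": 0,"rx": 0,"ry": 0,"rz": 0}

```text
time_s: 30.98
position: [0.6186, -0.3161, 0.0672]
tool_rot: [0.66, 0.258, 0.656, -0.26]
contact_force: [-1.2, -0.3, -0.6]
opening: 0.0102
```

```bash
python3 - <<'E'
from h import *
info()
E
```

```text
t 30.98 p [ 0.6186 -0.3161  0.0672] x [ 0.004 -0.003 -1.   ] zyaw -42.98 F [-1.2 -0.3 -0.6] M [ 0.   -0.02  0.03] op 0.0102 q [-0.64  0.85  1.11 -0.    1.18  0.11]
```

>>> arm_command:
  steps:
    - {"gripper": 255,"tx": 0.0015,"ty": 0,"tz": 0,"rx": 0,"ry": 0,"rz": 0}
    - {"gripper": 255,"tx": 0.0015,"ty": 0,"tz": 0,"rx": 0,"ry": 0,"rz": 0}

```text
time_s: 31.22
position: [0.6189, -0.3163, 0.0663]
tool_rot: [0.66, 0.258, 0.656, -0.26]
contact_force: [0.3, -0.9, 1.9]
opening: 0.0099
```

```bash
python3 - <<'E'
from h import *
info()
E
```

```text
t 31.23 p [ 0.6189 -0.3163  0.0663] x [ 0.004 -0.004 -1.   ] zyaw -42.97 F [ 0.3 -0.9  1.9] M [0.03 0.01 0.03] op 0.0099 q [-0.64  0.85  1.11 -0.    1.18  0.11]
```

>>> arm_command:
  steps:
    - {"gripper": 150,"tx": 0,"ty": 0,"tz": 0,"rx": 0,"ry": 0,"rz": 0}
    - {"gripper": 150,"tx": 0,"ty": 0,"tz": 0,"rx": 0,"ry": 0,"rz": 0}
    - {"gripper": 150,"tx": -0.03,"ty": 0,"tz": 0,"rx": 0,"ry": 0,"rz": 0}
    - {"gripper": 150,"tx": -0.08,"ty": 0,"tz": 0,"rx": 0,"ry": 0,"rz": 0}
    - {"gripper": 150,"tx": -0.13,"ty": 0,"tz": 0,"rx": 0,"ry": 0,"rz": 0}

```text
time_s: 31.85
position: [0.618, -0.3156, 0.1972]
tool_rot: [0.66, 0.258, 0.656, -0.26]
contact_force: [-0.0, -0.8, 0.2]
opening: 0.0349
```

```bash
python3 - <<'E'
from h import *
info();c,_=shot("wrist","w28");go([.4613,-.2692,.18],np.radians(-43))
E
```

```text
t 31.85 p [ 0.618  -0.3156  0.1972] x [ 0.003 -0.003 -1.   ] zyaw -42.98 F [-0.  -0.8  0.2] M [ 0.04 -0.   -0.02] op 0.0349 q [-0.64  0.74  0.97 -0.    1.43  0.11]
at [ 0.6197 -0.3167  0.2055] -> [ 0.4613 -0.2692  0.18  ] t 0.0230 -0.0732 -0.1487  r 0.03 0.94 -0.07
```

View pics/w28.png

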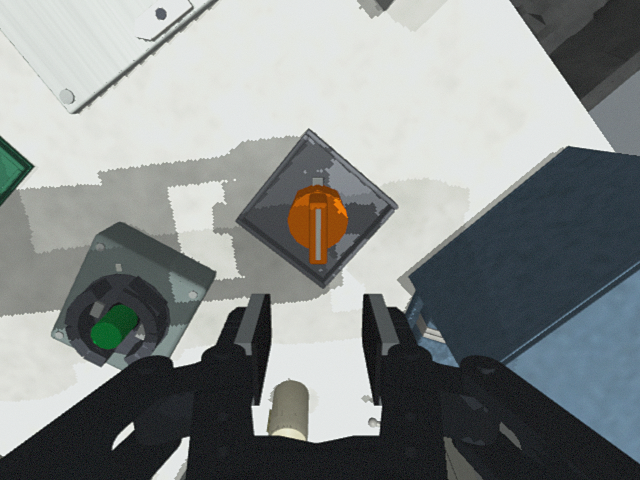

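>>> arm_command:
  steps:
    - {"gripper": 255,"tx": 0,"ty": -0.073,"tz": -0.149,"rx": 0,"ry": 0.9,"rz": 0}
    - {"gripper": 255,"tx": 0.02,"ty": -0.073,"tz": -0.149,"rx": 0,"ry": 0.9,"rz": 0}
    - {"gripper": 255,"tx": 0.05,"ty": -0.073,"tz": -0.149,"rx": 0,"ry": 0.9,"rz": 0}
    - {"gripper": 255,"tx": 0.08,"ty": -0.073,"tz": -0.149,"rx": 0,"ry": 0.9,"rz": 0}
    - {"gripper": 255,"tx": 0.09,"ty": -0.073,"tz": -0.149,"rx": 0,"ry": 0.9,"rz": 0}

```text
time_s: 32.52
position: [0.4593, -0.2676, 0.104]
tool_rot: [0.654, 0.261, 0.662, -0.258]
contact_force: [1.3, -0.8, 0.5]
opening: 0.0003
```

```bash
python3 - <<'E'
from h import *
info();c,_=shot("wrist","w29");go([.4613,-.2692,.09],np.radians(-43))
print(proj(c,[.4613,-.2692,.071]))
E
```

```text
t 32.52 p [ 0.4593 -0.2676  0.104 ] x [-0.009  0.008 -1.   ] zyaw -42.99 F [ 1.3 -0.8  0.5] M [ 0.02  0.03 -0.02] op 0.0003 q [-0.75  0.49  1.65  0.    1.01  0.  ]
at [ 0.4596 -0.2677  0.1037] -> [ 0.4613 -0.2692  0.09  ] t 0.0137 0.0001 0.0025  r 0.02 -0.71 0.00
(np.float64(324.74964542437306), np.float64(299.73186537859124))
```

View pics/w29.png

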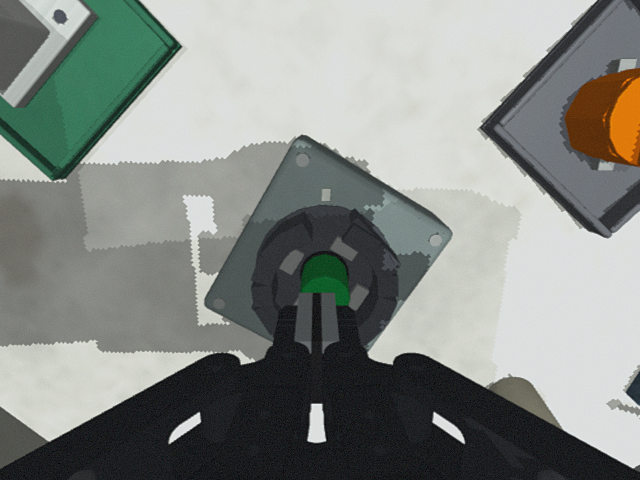

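>>> arm_command:
  steps:
    - {"gripper": 255,"tx": 0.004,"ty": 0,"tz": 0.0025,"rx": 0,"ry": -0.7,"rz": 0}
    - {"gripper": 255,"tx": 0.01,"ty": 0,"tz": 0.0025,"rx": 0,"ry": -0.7,"rz": 0}
    - {"gripper": 255,"tx": 0.015,"ty": 0,"tz": 0.0025,"rx": 0,"ry": -0.7,"rz": 0}
    - {"gripper": 255,"tx": 0.019,"ty": 0,"tz": 0.0025,"rx": 0,"ry": -0.7,"rz": 0}
    - {"gripper": 255,"tx": 0.019,"ty": 0,"tz": 0.0025,"rx": 0,"ry": -0.7,"rz": 0}

```text
time_s: 33.2
position: [0.4617, -0.2696, 0.0863]
tool_rot: [0.659, 0.259, 0.657, -0.259]
contact_force: [-0.0, 0.1, 3.3]
opening: 0.0002
```

```bash
python3 - <<'E'
from h import *
info()
E
```

```text
t 33.20 p [ 0.4617 -0.2696  0.0863] x [ 0.002 -0.002 -1.   ] zyaw -42.97 F [-0.   0.1  3.3] M [ 0.08 -0.07 -0.02] op 0.0002 q [-0.75  0.52  1.66  0.    0.96  0.  ]
```

>>> arm_command:
  steps:
    - {"gripper": 255,"tx": 0.002,"ty": 0,"tz": 0,"rx": 0,"ry": 0,"rz": 0}
    - {"gripper": 255,"tx": 0.0035,"ty": 0,"tz": 0,"rx": 0,"ry": 0,"rz": 0}
    - {"gripper": 255,"tx": 0.0035,"ty": 0,"tz": 0,"rx": 0,"ry": 0,"rz": 0}
    - {"gripper": 255,"tx": 0.0035,"ty": 0,"tz": 0,"rx": 0,"ry": 0,"rz": 0}

```text
time_s: 33.7
position: [0.4619, -0.2697, 0.0848]
tool_rot: [0.659, 0.258, 0.657, -0.259]
contact_force: [-5.2, 5.0, 23.1]
opening: 0.0002
```

```bash
python3 - <<'E'
from h import *
info();shot("wrist","w30")
E
```

```text
t 33.70 p [ 0.4619 -0.2697  0.0848] x [ 0.003 -0.003 -1.   ] zyaw -42.96 F [-5.2  5.  23.1] M [ 0.83  0.87 -0.01] op 0.0002 q [-0.75  0.52  1.66 -0.    0.95  0.  ]
```

>>> arm_command:
  steps:
    - {"gripper": 255,"tx": -0.01,"ty": 0,"tz": 0,"rx": 0,"ry": 0,"rz": 0}
    - {"gripper": 255,"tx": -0.06,"ty": 0,"tz": 0,"rx": 0,"ry": 0,"rz": 0}
    - {"gripper": 255,"tx": -0.12,"ty": 0,"tz": 0,"rx": 0,"ry": 0,"rz": 0}
    - {"gripper": 255,"tx": -0.17,"ty": -0.05,"tz": 0,"rx": 0,"ry": 0,"rz": 0}
    - {"gripper": 255,"tx": -0.18,"ty": -0.1,"tz": -0.02,"rx": 0,"ry": 0,"rz": 0}

```text
time_s: 34.38
position: [0.3782, -0.3298, 0.2649]
tool_rot: [0.66, 0.257, 0.657, -0.259]
contact_force: [0.2, -0.7, -0.4]
opening: -0.0002
```

```bash
python3 - <<'E'
from h import *
info();c,_=shot("wrist","w31");c,i=shot("top","t31");shot("scene","s31")
cv2.imwrite('pics/t31z.png',cv2.resize(i[160:340,130:510],None,fx=2.1,fy=2.1,interpolation=cv2.INTER_CUBIC))
E
```

```text
t 34.38 p [ 0.3782 -0.3298  0.2649] x [ 0.003 -0.004 -1.   ] zyaw -42.87 F [ 0.2 -0.7 -0.4] M [-0.06  0.02 -0.01] op -0.0002 q [-0.95  0.25  1.55  0.    1.34 -0.2 ]
```

View pics/t31z.png

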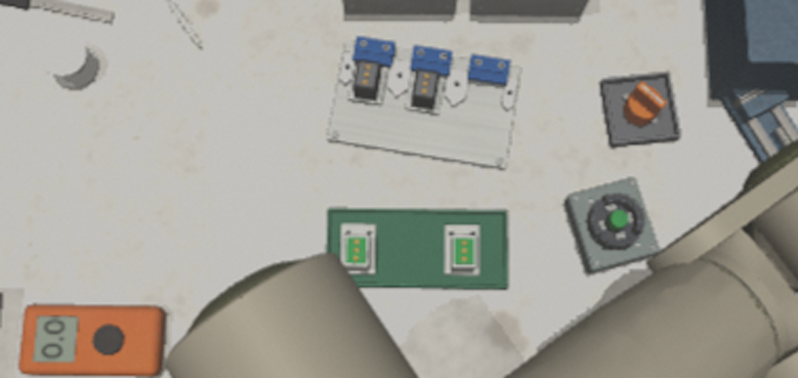

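View pics/w31.png

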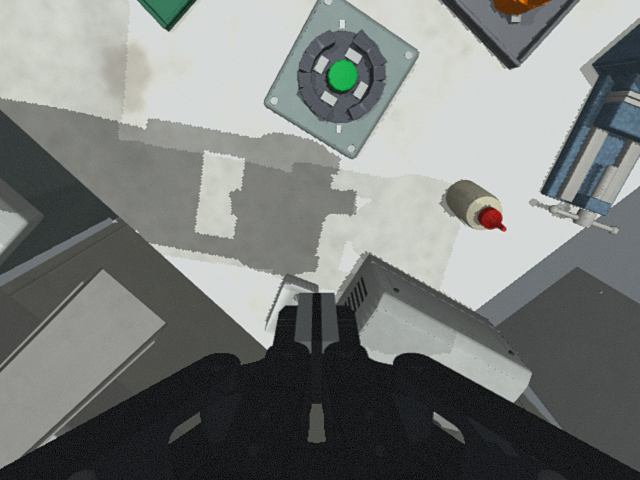

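View pics/s31.png

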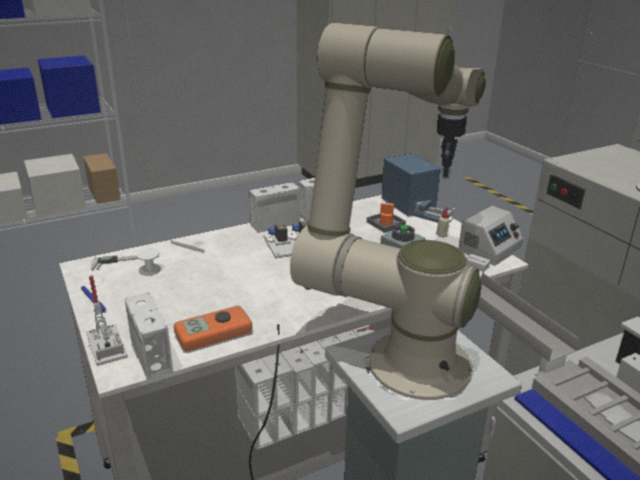

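```bash
python3 - <<'E'
from h import *
info();print(bot.finish_job())
E
```

```text
t 34.52 p [ 0.377  -0.3299  0.2632] x [ 0.002 -0.002 -1.   ] zyaw -43.18 F [ 0.6  0.2 -0.5] M [-0.   -0.    0.01] op -0.0001 q [-0.95  0.25  1.55  0.    1.34 -0.2 ]
the job is handed in; nothing more can be done
None
```

The job is done and handed in at about 34.5 s of robot time. No verdict is reported, so the results below are from my own checks.

- **Tested modules:** both that were present (pockets 0 and 1) were drawn back from under the overhang. They stand upright in the green tray in the last top picture.
- **Black modules:** I found two on the table and slid them into pockets 2 and 1. Each stopped hard against its stop at about 24 N. Their rear edges measured 14.3 and 13.5 mm behind the nest centre, against 14 mm expected. I took those measurements before the cap work; the last top picture shows both still in place.
- **Cap:** it was pushed down 7.6 mm at about 10 N, turned 61° with almost no torque and lifted out freely. It stands upright in the grey tray.
- **Button:** it was pressed until it bottomed out, about 5.2 mm of travel by the tool position and 23 N at the end. It was then released. I had no direct reading of the button joint. The last wrist picture shows it clear of the tool, but I did not measure its height.
- **Bystanders:** the meter, reel and bottle look undisturbed in the last pictures.

Module lengths in the wrist camera pictures came out about 1 to 2 % short of nominal. I allowed for that and relied on contact forces for the final fits. No check failed.

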